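# Load a sample board into the curing unit

### The arm

A 6-joint arm with a two-finger parallel gripper is mounted at the origin on a cart in front of the work surface, level with it; the furniture and walls round the work are solid. World frame = base frame: x ahead of the robot, y to its left, z up, the work surface at z = 0. Lengths are in m, angles in rad, forces in N, time in s.
With the tool pointing down it reaches from about 0.3 to 0.875 m from the base axis. Payload 6.4 kg.
Tool frame: the origin (TCP) lies on the centre line of the jaws, within the pads' length; the fingertips stand 25 mm ahead of it and the grasp point (between the pads) lies 6 mm ahead of it (ctrl.tips_ahead is the z of the fingertips in the tool frame, in m); z points along the fingers, x is the direction in which the jaws open and shut, and the axes are right-handed (so a half turn about z gives the same grasp; the last joint's range is limited). The gripper opens to 85 mm and grips with 20 to 120 N. Pads are 22 mm wide; open, the fingers measure 114 mm over their backs; the gripper's body (76 mm by 85 mm) begins 54 mm behind the grasp point. The pads swing forward as they close: fully open they stand 13 mm farther back than shut.
Start: joints at [-1.377, 0.181, 1.607, -0, 1.354, -0.206], TCP at [0.224, -0.53, 0.236] pointing down, gripper open.
Joint ranges: [-2.99, 2.99], [-0.89, 2.07], [0.3, 2.58], [-1.14, 4.28], [0, 2.63], [-3.12, 3.12]. Speed limits (rad/s): [2.57, 2.57, 3.01, 3.14, 3.14, 3.14].

### API

Orientations are given as a unit quaternion [w, x, y, z].
In Python, from bench import ctrl gives the robot as it stands.
- The arm moves only by the shell command python3 -m pendant 'ROWS'. ROWS is JSON, a list that holds one entry, the list of rows, each a list of 7 numbers: the shift along the tool's x, y, z in m, then the turn, a rotation vector about the tool's x, y, z in rad, then the closure, from -1 (fully open) to 1 (shut). A call has 1 to 10 rows; each row shifts and turns the commanded pose from where the row before left it, along the tool's axes as they then stand; what a row does not reach is not made up. A row lasts 1/10 s, in which the tool goes at most 50 mm and 8.59 degrees, less where a joint would pass 70% of its speed; a pose out of reach is approached as far as the arm can. A call with a gripper value outside its range is refused whole. The fingers move at their own pace and stop on an object; the grip force is fixed at half the most. Time passes only in rows, so rows that do not move let the fingers close. It gives the time, the measured TCP pose, the force and the opening at its end, in the units of the state.
- ctrl.get_obs(): the state, without advancing time (a new reading comes with each control period).
- ctrl.camera(name): name is "scene" or "top" or "wrist"; returns (picture, depth): 400x640x3 uint8, red, green, blue; 400x640 float32, m along the optical axis (not along the pixel's ray), 0 where there is no reading.
- ctrl.calibration(name): a dict with "fov_y" (degrees; the focal length in pixels is half the picture's height over the tangent of half this angle, whatever the lens; pixels are square), "cx", "cy" (the principal point, pixels), "camera_from_world" (4x4, takes a point from world to camera coordinates). Camera axes: x right, y down, z forward; pixel columns grow to the right and rows downward; lengths in m; the calibration is good to about 2 mm. A picture is of the moment at which its call begins: read the wrist's pose just before it. calibration takes no time and is no camera call; for the wrist camera it gives the pose at the moment of the call.
- ctrl.hand_in(): hands the job in, once; it reports no verdict.
The state is a dict: "time_s": time; "q": joint angles; "dq": joint speeds; "joint_efforts": joint torques, N m; "eef_pos": TCP position; "eef_rot": TCP orientation; "wrist_force": force on the tool from outside, world axes, zero at the start; "torque": the same for the moment, N m; "opening": opening from 0.0 (shut) to 1.0 (fully open).
Only numpy, scipy, OpenCV 4.12 (cv2) and the standard library are available. Lean on these libraries where they do the work, as an engineer would, in place of code of your own. Each camera call takes 0.05 s, during which the arm holds its last target.

### The job

Lay the sprayed sample board, painted side up, in the seat of the curing unit's tray, between the four corner tabs. Then push the tray under the lamp hood until it is fully home against its stops; it is wide and rides on short shoes, so push it along its centre line or it will cock and jam in the rails. Do not knock over the open tin of primer.

Things in the scene. Friction and masses are not known exactly. Their poses are not given: they have to be found in the camera images.
- board: Sample board, a flat wooden rectangle 60 mm (its x) by 90 mm (its y) by 8 mm thick, 45 g, top sprayed teal with a pale grey band at one end; lies flat and loose on the bench. Origin: centre of its underside; z up out of the painted face.
- unit: Curing unit, fixed: aluminium deck 360 mm (its x) by 216 mm (y), its top 14 mm above the bench. Origin: centre of the deck's outline, at bench height; x points along the rails into the hood, z up. Two channel rails along x, inner faces at y = -87 and +87 mm, tops 36 mm above the bench, with inward lips that hold the tray down.
- tray: Grey tray, about 0.4 kg, loose between the rails, at first drawn out in front of the hood. Origin: midway between its two black side shoes, at deck height; x points into the hood. Shoes 48 mm long, 170 mm over their outsides (2 mm play each side). Slides with 2 to 5 N when pushed straight on its centre line; pushed more than about 20 mm to one side it twists in the rails and jams.
- tray_seat (a point): Centre of the board's seat, on top of the tray's plate (84 mm along tray x, 146 mm along y), 9 mm above the tray's origin. Four corner tabs, 5 mm high, leave 68 mm (x) by 98 mm (y) for the board, whose long side goes along the tray's y, either way round. Tabs stand only near the corners: the middles of all sides are open for fingers.
- handle_mid (a point): Centre of the red sleeve (16 mm thick, 36 mm long) in the middle of the tray's steel bow handle, 40 mm above the bench, on the tray's centre line, 70 mm in front of the tray's origin. The handle's bar, 10 mm thick, runs across the tray to 59 mm either side.
- tray_home (a point): Where the tray's origin is when the tray stands against the two rubber stops in the hood: 55 mm along the unit's x, on the deck. The red sleeve is then still 35 mm in front of the hood.
- hood_mouth (a point): Lower front edge of the light grey lamp hood, in the middle, at deck height, 20 mm along the unit's x. The hood reaches 145 mm behind it, is 232 mm wide and 76 mm high over its fins; its mouth, under an amber strip, is open to 38 mm above the bench.
- tin_quarter: Open quarter-litre tin of grey primer, 71 mm wide, 66 mm high, loose on the bench to the left of the curing unit. Origin: centre of its underside.
Mind the look-alikes: they are no part of the job. There is more than one size of the board; the job needs the larger.

How it is judged:
By the outcome, as a careful person would: the job done as asked, in the order asked, and still so for the second after the job is handed in, with the robot touching nothing.
It also fails if it takes over 54 s, if anything falls off the work surface, if the arm or the gripper's body presses on something with over 40 N, if the wrist force passes 120 N, or if a joint passes its speed limit or range.

## Working session

There is one attempt and no reset: what is moved stays moved. The work goes in short steps, Python scripts to look and compute and a shell command to move; the robot and the scene stay as the last step left them, time stands still between calls to the robot, and variables do not carry over. Pictures are saved under pics/ and viewed, and the job is handed in when it is done.

```bash
ls; mkdir -p pics; cat > h.py <<'E'
from bench import ctrl
import numpy as np, cv2
def K(name):
    c=ctrl.calibration(name); f=200/np.tan(np.radians(c["fov_y"])/2)
    return f,c["cx"],c["cy"],np.array(c["camera_from_world"])
def grab(name,tag):
    k=K(name); p,d=ctrl.camera(name)
    cv2.imwrite(f"pics/{tag}.png",p[:,:,::-1]); np.savez(f"{tag}.npz",p=p,d=d,f=k[0],cx=k[1],cy=k[2],M=k[3])
def load(tag): return np.load(f"{tag}.npz")
def pt(z,u,v,dd=None):  # world by depth
    d=np.median(z['d'][int(v)-1:int(v)+2,int(u)-1:int(u)+2]) if dd is None else dd
    c=np.array([(u-z['cx'])/z['f']*d,(v-z['cy'])/z['f']*d,d,1]); return (np.linalg.inv(z['M'])@c)[:3]
def ptz(z,u,v,h):  # world at height h
    Mi=np.linalg.inv(z['M']); r=Mi[:3,:3]@np.array([(u-z['cx'])/z['f'],(v-z['cy'])/z['f'],1]); o=Mi[:3,3]
    return o+r*(h-o[2])/r[2]
def proj(z,P):
    c=z['M']@np.append(P,1); return z['f']*c[0]/c[2]+z['cx'],z['f']*c[1]/c[2]+z['cy']
E
python3 - <<'E'
from h import *
np.set_printoptions(precision=4,suppress=True)
print(ctrl.get_obs(),ctrl.tips_ahead)
grab("scene","s0");grab("top","t0")
E
```

```text
pics
{'time_s': 0.0, 'q': array([-1.3773,  0.1815,  1.608 ,  0.    ,  1.3538, -0.2063]), 'dq': array([ 0.0012, -0.0019, -0.0005,  0.0005,  0.0008,  0.0015]), 'joint_efforts': array([ -0.0003, -44.487 , -35.134 ,  -0.0003,   0.009 ,   0.    ]), 'eef_pos': array([ 0.2237, -0.5291,  0.2349]), 'eef_rot': array([-0.0006,  0.8334, -0.5526, -0.0006]), 'wrist_force': array([ 0.5003, -0.2231, -0.1642]), 'torque': array([0.0392, 0.0372, 0.0289]), 'opening': 0.9960542576921204} 0.025
```

View pics/s0.png

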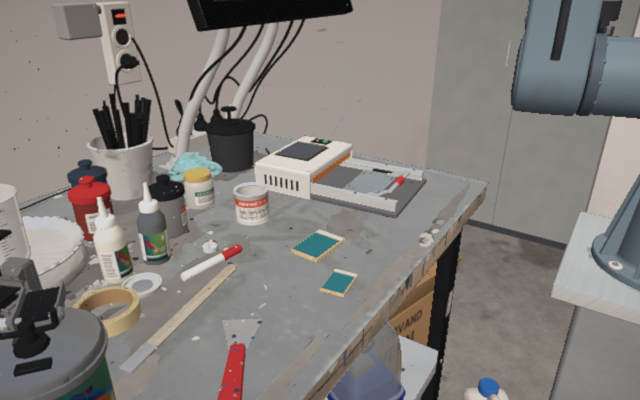

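View pics/t0.png

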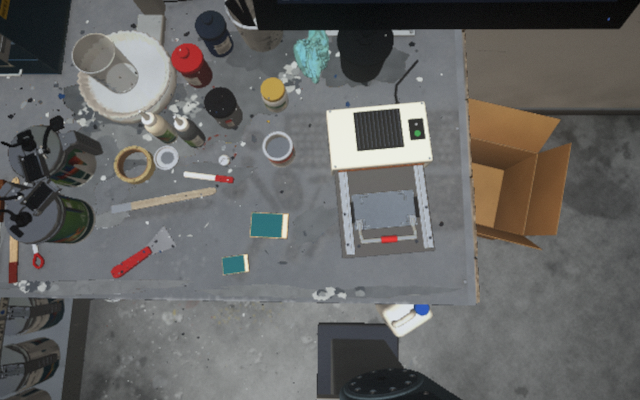

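The scene shows two teal boards: the larger at about (269,225) in top / (318,246) in scene, and the smaller at (235,264) / (339,283). The tin is at (278,149), and the unit at (385,180) with its red sleeve at (390,239). The larger board fits the description. I'll enlarge it and measure it to confirm.

```bash
python3 - <<'E'
from h import *
np.set_printoptions(precision=4,suppress=True)
for t in "ts":
    z=load(t+"0"); hsv=cv2.cvtColor(z['p'],cv2.COLOR_RGB2HSV)
    print(t, np.linalg.inv(z['M'])[:3,3], z['f'])
    m=cv2.inRange(hsv,(82,120,40),(100,255,255)); n,l,s,c=cv2.connectedComponentsWithStats(m)
    for i in range(1,n):
        if s[i,4]>80: 
            r=cv2.minAreaRect(np.argwhere(l==i)[:,::-1].astype(np.float32)); print(s[i],c[i],pt(z,*c[i]),[ptz(z,*q,0.008) for q in cv2.boxPoints(r)])
    m=cv2.inRange(hsv,(0,160,100),(6,255,255))|cv2.inRange(hsv,(174,160,100),(180,255,255)); n,l,s,c=cv2.connectedComponentsWithStats(m)
    for i in range(1,n):
        if s[i,4]>40: print('red',s[i],c[i],pt(z,*c[i]))
z=load("t0"); p=z['p'][:,:,::-1]
a=cv2.resize(p[205:285,205:305],(500,400),interpolation=cv2.INTER_CUBIC); cv2.imwrite("pics/b0.png",a)
a=cv2.resize(p[95:265,310:450],None,fx=3.5,fy=3.5,interpolation=cv2.INTER_CUBIC); cv2.imwrite("pics/u0.png",a)
E
```

```text
t [0.4561 0.1363 0.8867] 369.41804966138983
[251 214  31  23 647] [266.1113 224.8377] [0.5349 0.2842 0.0088] [array([0.5104, 0.3202, 0.008 ]), array([0.563 , 0.3198, 0.008 ]), array([0.5601, 0.2485, 0.008 ]), array([0.5077, 0.2496, 0.008 ])]
[223 256  21  18 302] [232.9901 264.351 ] [0.4408 0.3601 0.0052] [array([0.4543, 0.3865, 0.008 ]), array([0.4616, 0.3391, 0.008 ]), array([0.4275, 0.3326, 0.008 ]), array([0.4203, 0.3796, 0.008 ])]
red [172  44  31  29 691] [186.6671  57.8466] [0.907  0.4634 0.1123]
red [216 176  17   7  86] [223.7907 178.686 ] [0.6453 0.3901 0.0165]
red [382 236  15   7  87] [388.8736 238.8046] [ 0.5028 -0.0008  0.048 ]
red [111 247  40  31 375] [129.9387 262.392 ] [0.4422 0.6032 0.0138]
red [ 33 254  11  15  74] [ 37.6622 260.5946] [0.4433 0.8354 0.0025]
s [0.1118 0.9079 0.4562] 473.90328177210694
[295 234  42  23 520] [315.4365 244.5846] [0.536  0.2862 0.0091] [array([0.5641, 0.3132, 0.008 ]), array([0.5597, 0.2138, 0.008 ]), array([0.5081, 0.2561, 0.008 ]), array([0.5161, 0.3467, 0.008 ])]
[323 273  30  20 350] [337.6371 282.1429] [0.4416 0.3613 0.0067] [array([0.4533, 0.3876, 0.008 ]), array([0.4731, 0.3449, 0.008 ]), array([0.4282, 0.3375, 0.008 ]), array([0.4111, 0.3797, 0.008 ])]
[ 57 388  23  12  82] [ 69.1463 394.8293] [0.4868 0.7681 0.1018] [array([0.592 , 0.7424, 0.008 ]), array([0.587, 0.719, 0.008]), array([0.5781, 0.7214, 0.008 ]), array([0.5834, 0.7445, 0.008 ])]
red [  68  176   42   64 1127] [ 86.7853 198.1189] [0.8925 0.4947 0.093 ]
red [395 177   9   9  45] [399.7778 180.2222] [0.4996 0.0069 0.0472]
red [223 245  19  14 129] [231.814  251.4574] [0.6414 0.3946 0.0143]
red [218 344  27  56 912] [232.943  373.9254] [0.4431 0.6041 0.013 ]
```

View pics/b0.png

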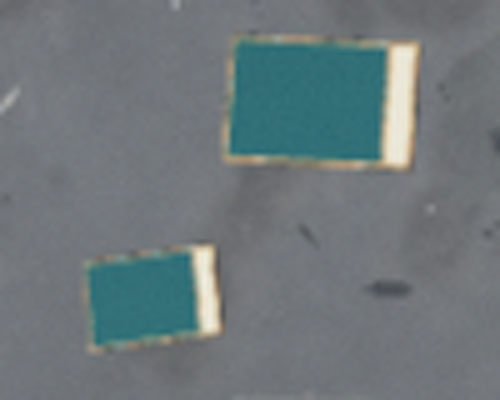

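View pics/u0.png

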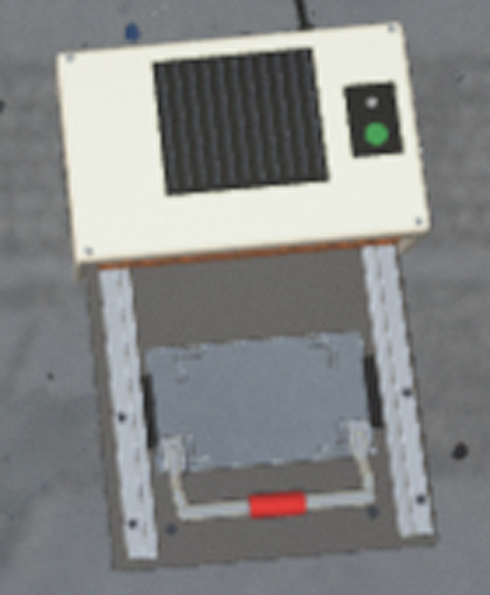

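The enlarged crop confirms it. The board at (269,225) is clearly the larger, about 60x90 mm, and the one at (235,264) is about 45x65 mm. Next I'll move the wrist camera over the unit.

```bash
cat >> h.py <<'E'
from scipy.spatial.transform import Rotation as R
def plan(target,yaw_deg,n,close,down=True):
    """n equal rows from measured pose to target pos and tool-x yaw (deg), tool down."""
    o=ctrl.get_obs(); q=o['eef_rot']; r=R.from_quat([q[1],q[2],q[3],q[0]]); p=np.array(o['eef_pos'])
    x=np.array([np.cos(np.radians(yaw_deg)),np.sin(np.radians(yaw_deg)),0]); zt=np.array([0,0,-1.]); 
    rt=R.from_matrix(np.c_[x,np.cross(zt,x),zt])
    w=(r.inv()*rt).as_rotvec(); d=(np.array(target)-p)/n
    for i in range(n):
        ri=r*R.from_rotvec(w*i/n); s=ri.inv().apply(d)
        print(*[f"{v:.4f}" for v in s],*[f"{v:.4f}" for v in w/n],close)
def st():
    o=ctrl.get_obs(); q=o['eef_rot']; r=R.from_quat([q[1],q[2],q[3],q[0]]); m=r.as_matrix()
    print('t',round(o['time_s'],2),'pos',np.round(o['eef_pos'],4),'yaw',round(np.degrees(np.arctan2(m[1,0],m[0,0])),2),'z',np.round(m[:,2],3),'F',np.round(o['wrist_force'],1),'open',round(o['opening'],3),'q',np.round(o['q'],2))
E
python3 - <<'E'
from h import *
plan((0.50,0.0,0.30),4.5,14,-1)
z=load("t0"); print(np.round(z['M'],3))
for q in [(278,149),(342,170),(433,165),(352,195),(413,192)]: print(pt(z,*q))
E
```

```text
-0.0271 -0.0329 -0.0046 -0.0001 0.0001 -0.0893 -1
-0.0241 -0.0352 -0.0046 -0.0001 0.0001 -0.0893 -1
-0.0209 -0.0372 -0.0046 -0.0001 0.0001 -0.0893 -1
-0.0175 -0.0389 -0.0046 -0.0001 0.0001 -0.0893 -1
-0.0139 -0.0403 -0.0046 -0.0001 0.0001 -0.0893 -1
-0.0103 -0.0414 -0.0046 -0.0001 0.0001 -0.0893 -1
-0.0066 -0.0421 -0.0046 -0.0001 0.0001 -0.0893 -1
-0.0028 -0.0426 -0.0046 -0.0001 0.0001 -0.0893 -1
0.0010 -0.0426 -0.0046 -0.0001 0.0001 -0.0893 -1
0.0048 -0.0424 -0.0046 -0.0001 0.0001 -0.0893 -1
0.0086 -0.0418 -0.0046 -0.0001 0.0001 -0.0893 -1
0.0123 -0.0408 -0.0046 -0.0001 0.0001 -0.0893 -1
0.0159 -0.0396 -0.0046 -0.0001 0.0001 -0.0893 -1
0.0193 -0.0380 -0.0046 -0.0001 0.0001 -0.0893 -1
[[ 0.013 -1.    -0.028  0.155]
 [-0.987 -0.008 -0.163  0.596]
 [ 0.163  0.03  -0.986  0.796]
 [ 0.     0.     0.     1.   ]]
[0.71535279 0.25788328 0.03342511]
[0.66083406 0.10484096 0.04853841]
[ 0.68636259 -0.11909023  0.00104468]
[0.60635131 0.08015654 0.02366008]
[ 0.61447945 -0.06306592  0.02489094]
```

```bash
python3 -m pendant '[[[-0.027,-0.033,-0.005,0,0,-0.089,-1],[-0.024,-0.035,-0.005,0,0,-0.089,-1],[-0.021,-0.037,-0.005,0,0,-0.089,-1],[-0.0175,-0.039,-0.005,0,0,-0.089,-1],[-0.014,-0.040,-0.005,0,0,-0.089,-1],[-0.010,-0.041,-0.005,0,0,-0.089,-1],[-0.0066,-0.042,-0.005,0,0,-0.089,-1],[-0.003,-0.043,-0.005,0,0,-0.089,-1],[0.001,-0.043,-0.005,0,0,-0.089,-1],[0.005,-0.042,-0.005,0,0,-0.089,-1]]]'
python3 -m pendant '[[[0.009,-0.042,-0.005,0,0,-0.089,-1],[0.012,-0.041,-0.005,0,0,-0.089,-1],[0.016,-0.040,-0.005,0,0,-0.089,-1],[0.019,-0.038,-0.005,0,0,-0.089,-1],[0,0,0,0,0,0,-1],[0,0,0,0,0,0,-1]]]'
python3 - <<'E'
from h import *
st(); grab("wrist","w1")
z=load("w1"); print(np.round(np.linalg.inv(z['M']),3),z['f'])
E
```

```text
time_s: 1.1
eef_pos: [0.4215, -0.1505, 0.2858]
eef_rot: [-0.0, 0.99, -0.138, -0.0]
wrist_force: [1.0, -0.7, -0.4]
opening: 0.999
time_s: 1.7
eef_pos: [0.5006, 0.0003, 0.3053]
eef_rot: [0.0, 0.999, 0.039, -0.001]
wrist_force: [0.6, -0.7, 0.4]
opening: 1.0
t 1.7 pos [5.006e-01 3.000e-04 3.053e-01] yaw 4.42 z [-0.001 -0.    -1.   ] F [ 0.6 -0.7  0.4] open 1.0 q [-0.24 -0.04  1.7  -0.    1.48 -0.31]
[[ 0.997  0.074  0.022  0.495]
 [ 0.077 -0.952 -0.296  0.076]
 [-0.     0.297 -0.955  0.445]
 [ 0.     0.     0.     1.   ]] 289.86451039749033
```

View pics/w1.png

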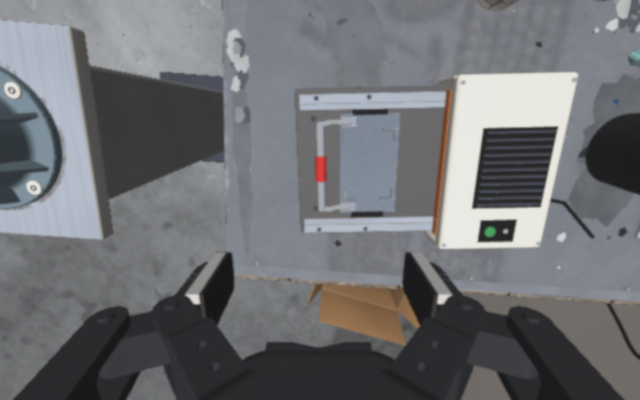

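```bash
python3 - <<'E'
from h import *
z=load("w1"); p=z['p'][:,:,::-1]
a=cv2.resize(p[70:260,285:465],None,fx=3,fy=3,interpolation=cv2.INTER_CUBIC)
cv2.imwrite("pics/w1c.png",a)
E
```

```text
(no output)
```

View pics/w1c.png

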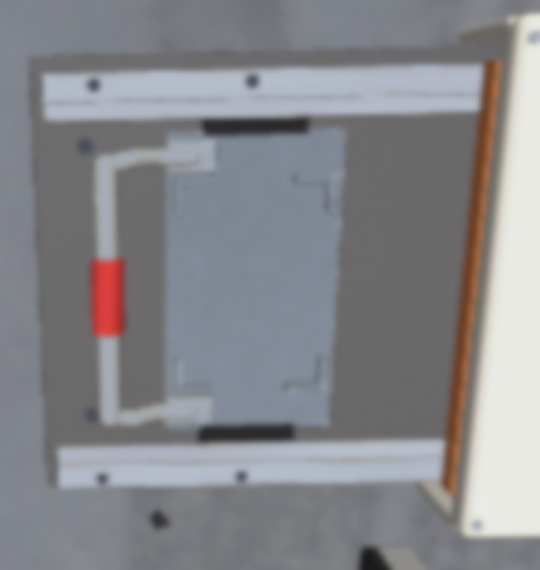

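```bash
python3 - <<'E'
from h import *
np.set_printoptions(precision=4,suppress=True)
z=load("w1"); c=lambda u,v:(u/3+285,v/3+70)
P=lambda n,u,v,h:(print(n,ptz(z,*c(u,v),h)[:2],'depth',pt(z,*c(u,v))),ptz(z,*c(u,v),h)[:2])[1]
a=P('Lout0',43,73,.036);b=P('Lout1',480,66,.036);d=b-a;print(np.degrees(np.arctan2(d[1],d[0])))
a2=P('Rout0',58,488,.036);b2=P('Rout1',443,482,.036);d=b2-a2;print(np.degrees(np.arctan2(d[1],d[0])))
a=P('Lin0',48,122,.036);b=P('Lin1',478,108,.036);d=b-a;print(np.degrees(np.arctan2(d[1],d[0])))
a=P('Rin0',57,448,.036);b=P('Rin1',443,440,.036);d=b-a;print(np.degrees(np.arctan2(d[1],d[0])))
q=[P('plate',*x,.023) for x in [(166,131),(345,128),(330,425),(165,425)]];print('c',np.mean(q,0)); 
for i in range(4):
  d=q[(i+1)%4]-q[i];print(np.linalg.norm(d),np.degrees(np.arctan2(d[1],d[0])))
t=[P('tab',*x,.027) for x in [(178,178),(332,178),(321,387),(179,390)]];print('c',np.mean(t,0))
P('sleeve',108,297,.048)
P('bar0',106,160,.045);P('bar1',110,422,.045)
P('shoeL0',203,127,.023);P('shoeL1',308,125,.023);P('shoeR0',198,433,.023);P('shoeR1',294,433,.023)
P('mouthL',490,62,.038);P('mouthR',448,492,.038)
P('deck0',30,57,.014);P('deck1',50,487,.014)
E
```

```text
Lout0 [0.4684 0.0942] depth [0.4671 0.0951 0.0155]
Lout1 [0.6604 0.1119] depth [0.6598 0.1118 0.0374]
5.276544980250467
Rout0 [ 0.4876 -0.1039] depth [ 0.4869 -0.1193  0.0011]
Rout1 [ 0.6826 -0.0855] depth [ 0.6799 -0.0831  0.042 ]
5.393943444228727
Lin0 [0.4719 0.0737] depth [0.4717 0.0737 0.0323]
Lin1 [0.6631 0.0945] depth [0.6639 0.0946 0.0341]
6.195661022906979
Rin0 [ 0.4857 -0.0822] depth [ 0.4852 -0.0897  0.0165]
Rin1 [ 0.6782 -0.063 ] depth [ 0.6872 -0.0698  0.016 ]
5.693087347029352
plate [0.526  0.0739] depth [0.5265 0.0739 0.0165]
plate [0.6088 0.0816] depth [0.6106 0.0817 0.0163]
plate [ 0.6245 -0.0638] depth [ 0.6268 -0.0662  0.0155]
plate [ 0.54   -0.0703] depth [ 0.5399 -0.0702  0.0234]
c [0.5748 0.0054]
0.08307596146952236 5.335696018276222
0.14622959559990945 -83.80526110797047
0.0848250943195951 -175.5763582303009
0.14486365299379864 95.5152486314917
tab [0.5334 0.0534] depth [0.5333 0.0535 0.0285]
tab [0.6052 0.0589] depth [0.6046 0.059  0.0293]
tab [ 0.6157 -0.0427] depth [ 0.6151 -0.0422  0.029 ]
tab [ 0.5447 -0.0498] depth [ 0.5444 -0.0491  0.0292]
c [0.5748 0.0049]
sleeve [ 0.5048 -0.0012] depth [ 0.5048 -0.001   0.0492]
bar0 [0.4991 0.0596] depth [0.499  0.0597 0.0455]
bar1 [ 0.5108 -0.0632] depth [ 0.5107 -0.0627  0.0465]
shoeL0 [0.543 0.077] depth [0.5437 0.077  0.0164]
shoeL1 [0.5914 0.0816] depth [0.5904 0.0815 0.0275]
shoeR0 [ 0.5574 -0.0733] depth [ 0.5583 -0.0756  0.0165]
shoeR1 [ 0.6067 -0.0695] depth [ 0.6058 -0.0683  0.0265]
mouthL [0.6636 0.1137] depth [0.6609 0.1131 0.0445]
mouthR [ 0.6853 -0.0899] depth [ 0.6874 -0.0918  0.0335]
deck0 [0.4606 0.1017] depth [0.4596 0.1024 0.0021]
deck1 [ 0.4828 -0.1133] depth [ 0.4825 -0.1186  0.0021]
```

```bash
python3 - <<'E'
from h import *
plan((0.535,0.282,0.22),-1.5,8,-1)
E
```

```text
0.0070 -0.0349 0.0106 0.0000 0.0002 0.0127 -1
0.0066 -0.0350 0.0106 0.0000 0.0002 0.0127 -1
0.0061 -0.0351 0.0106 0.0000 0.0002 0.0127 -1
0.0057 -0.0351 0.0106 0.0000 0.0002 0.0127 -1
0.0052 -0.0352 0.0106 0.0000 0.0002 0.0127 -1
0.0048 -0.0353 0.0106 0.0000 0.0002 0.0127 -1
0.0043 -0.0353 0.0106 0.0000 0.0002 0.0127 -1
0.0039 -0.0354 0.0107 0.0000 0.0002 0.0127 -1
```

```bash
python3 -m pendant '[[[0.007,-0.035,0.0105,0,0,0.0127,-1],[0.0066,-0.035,0.0105,0,0,0.0127,-1],[0.006,-0.035,0.0105,0,0,0.0127,-1],[0.0057,-0.035,0.0105,0,0,0.0127,-1],[0.005,-0.035,0.0105,0,0,0.0127,-1],[0.0048,-0.035,0.0105,0,0,0.0127,-1],[0.0043,-0.0355,0.0105,0,0,0.0127,-1],[0.004,-0.0355,0.0105,0,0,0.0127,-1],[0,0,0,0,0,0,-1],[0,0,0,0,0,0,-1]]]'
python3 - <<'E'
from h import *
st(); grab("wrist","w2")
z=load("w2"); p=z['p'][:,:,::-1]
hsv=cv2.cvtColor(z['p'],cv2.COLOR_RGB2HSV); m=cv2.inRange(hsv,(82,120,40),(100,255,255)); n,l,s,c=cv2.connectedComponentsWithStats(m)
i=1+np.argmax(s[1:,4]); print(s[i],c[i],pt(z,*c[i]))
x,y,w,h=s[i,:4]; print(x-15,y-15)
x0,y0=max(x-20,0),max(y-20,0)
cv2.imwrite("pics/w2c.png",cv2.resize(p[y0:y+h+40,x0:x+w+20],None,fx=4,fy=4,interpolation=cv2.INTER_CUBIC)); print('off',x0,y0)
E
```

```text
time_s: 2.75
eef_pos: [0.5354, 0.2806, 0.2209]
eef_rot: [0.001, 1.0, -0.014, -0.001]
wrist_force: [0.5, -0.2, 0.4]
opening: 1.003
t 2.75 pos [0.5354 0.2806 0.2209] yaw -1.56 z [-0.002 -0.001 -1.   ] F [ 0.5 -0.2  0.4] open 1.003 q [ 0.29  0.26  1.54 -0.    1.34  0.31]
[ 297  143   44   57 2347] [318.38730294 170.65828718] [0.5358016  0.28575932 0.01104243]
282 128
off 277 123
```

View pics/w2.png

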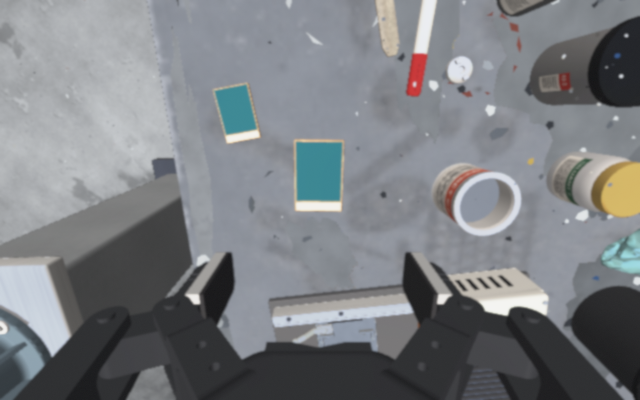

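View pics/w2c.png

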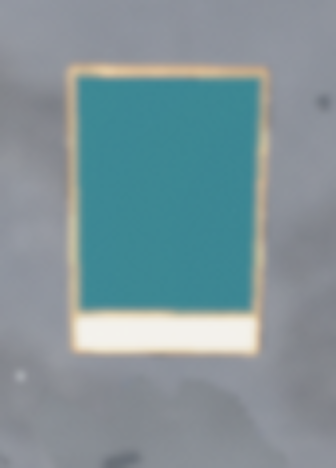

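The larger board is at (318,175) in the wrist view, with its grey band at the -y end. The tin is well clear at (480,200).

```bash
python3 - <<'E'
from h import *
np.set_printoptions(precision=4,suppress=True)
z=load("w2"); c=lambda u,v:(u/4+277,v/4+123)
q=[ptz(z,*c(u,v),0.008)[:2] for u,v in [(69,66),(268,68),(258,354),(71,353)]]
print(q,np.mean(q,0))
for i in range(4):
  d=q[(i+1)%4]-q[i];print(np.linalg.norm(d),np.degrees(np.arctan2(d[1],d[0])))
# triangulate teal centroid w1.. top0 vs w2
zt=load("t0")
def ray(z,u,v):
    Mi=np.linalg.inv(z['M']); r=Mi[:3,:3]@np.array([(u-z['cx'])/z['f'],(v-z['cy'])/z['f'],1]); return Mi[:3,3],r/np.linalg.norm(r)
o1,r1=ray(z,318.387,170.658)
zs=load("s0")
for nm,(o2,r2) in {'top':ray(zt,266.11,224.84),'scene':ray(zs,315.44,244.58)}.items():
    A=np.c_[r1,-r2];s=np.linalg.lstsq(A,o2-o1,rcond=None)[0]; print(nm,o1+s[0]*r1,o2+s[1]*r2)
E
```

```text
[array([0.508 , 0.3237]), array([0.5674, 0.3215]), array([0.5641, 0.2309]), array([0.5039, 0.2329])] [0.5358 0.2773]
0.05946752179199206 -2.125281443509997
0.09063151502586204 -92.07678913123114
0.060237848583406126 178.13005282193257
0.09090256881862724 87.43790300366636
top [0.5358 0.2846 0.0054] [0.5352 0.2848 0.0054]
scene [0.5358 0.2853 0.0088] [0.5363 0.2857 0.0088]
```

```bash
python3 - <<'E'
from h import *
np.set_printoptions(precision=4,suppress=True)
z=load("w2"); T=np.array([0.5354,0.2806,0.2209])
cv2.imwrite("pics/w2f.png",cv2.resize(z['p'][240:310,175:245,::-1],None,fx=7,fy=7,interpolation=cv2.INTER_CUBIC))
for v in range(250,302,4):
    print(v,[tuple(np.round((pt(z,u,v)-T)*1000).astype(int)) for u in (200,210,218,226,230,232)])
E
```

```text
250 [(np.int64(-165), np.int64(-103), np.int64(-219)), (np.int64(-151), np.int64(-103), np.int64(-219)), (np.int64(-140), np.int64(-104), np.int64(-220)), (np.int64(-129), np.int64(-104), np.int64(-219)), (np.int64(-124), np.int64(-104), np.int64(-220)), (np.int64(-121), np.int64(-104), np.int64(-220))]
254 [(np.int64(-165), np.int64(-108), np.int64(-219)), (np.int64(-152), np.int64(-109), np.int64(-219)), (np.int64(-47), np.int64(12), np.int64(16)), (np.int64(-43), np.int64(12), np.int64(16)), (np.int64(-42), np.int64(10), np.int64(13)), (np.int64(-42), np.int64(9), np.int64(10))]
258 [(np.int64(-166), np.int64(-114), np.int64(-218)), (np.int64(-152), np.int64(-115), np.int64(-218)), (np.int64(-45), np.int64(13), np.int64(21)), (np.int64(-42), np.int64(12), np.int64(19)), (np.int64(-42), np.int64(9), np.int64(14)), (np.int64(-42), np.int64(7), np.int64(11))]
262 [(np.int64(-167), np.int64(-120), np.int64(-218)), (np.int64(-48), np.int64(12), np.int64(24)), (np.int64(-44), np.int64(12), np.int64(24)), (np.int64(-42), np.int64(10), np.int64(20)), (np.int64(-42), np.int64(8), np.int64(
[... 1808 characters left out ...]
p.int64(33)), (np.int64(-42), np.int64(-2), np.int64(25)), (np.int64(-43), np.int64(-6), np.int64(19)), (np.int64(-43), np.int64(-8), np.int64(16))]
294 [(np.int64(-43), np.int64(12), np.int64(47)), (np.int64(-42), np.int64(8), np.int64(41)), (np.int64(-42), np.int64(3), np.int64(34)), (np.int64(-43), np.int64(-4), np.int64(24)), (np.int64(-43), np.int64(-8), np.int64(19)), (np.int64(-43), np.int64(-10), np.int64(17))]
298 [(np.int64(-43), np.int64(11), np.int64(48)), (np.int64(-42), np.int64(7), np.int64(42)), (np.int64(-42), np.int64(1), np.int64(35)), (np.int64(-43), np.int64(-6), np.int64(25)), (np.int64(-43), np.int64(-9), np.int64(20)), (np.int64(-130), np.int64(-180), np.int64(-219))]
```

View pics/w2f.png

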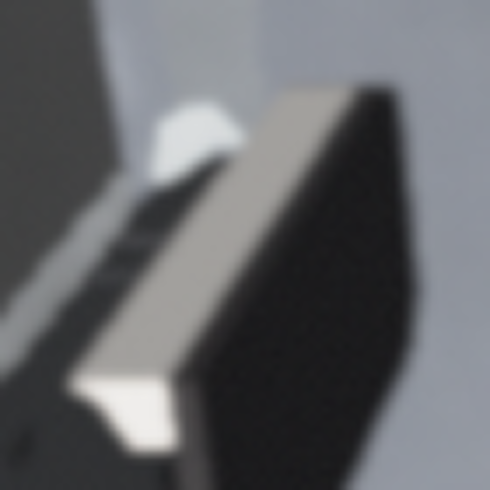

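```bash
python3 - <<'E'
from h import *
plan((0.536,0.2773,0.060),-2.1,5,-1)
E
```

```text
0.0001 0.0005 0.0323 0.0002 0.0002 0.0017 -1
0.0001 0.0005 0.0323 0.0002 0.0002 0.0017 -1
0.0001 0.0005 0.0323 0.0002 0.0002 0.0017 -1
0.0001 0.0006 0.0323 0.0002 0.0002 0.0017 -1
0.0001 0.0006 0.0323 0.0002 0.0002 0.0017 -1
```

```bash
python3 - <<'E'
from h import *
z=load("w2"); T=np.array([0.5354,0.2806,0.2209])
a=np.radians(-1.56); X=np.array([np.cos(a),np.sin(a),0]); Y=np.array([np.sin(a),-np.cos(a),0]) 
for zz in (-.025,-.012,0,.01):
    print(zz,[tuple(np.round(proj(z,T+sx*X*.0425+sy*.011*Y+np.array([0,0,zz])),1)) for sx in(-1,1) for sy in (-1,1)])
print([z['d'][v,u] for u,v in [(228,262),(230,270),(410,262),(405,270)]])
E
```

```text
-0.025 [(np.float64(248.1), np.float64(222.0)), (np.float64(250.6), np.float64(254.5)), (np.float64(387.8), np.float64(222.0)), (np.float64(385.3), np.float64(254.5))]
-0.012 [(np.float64(242.8), np.float64(230.5)), (np.float64(245.7), np.float64(265.0)), (np.float64(393.1), np.float64(230.5)), (np.float64(390.2), np.float64(265.1))]
0 [(np.float64(237.1), np.float64(239.5)), (np.float64(240.4), np.float64(276.2)), (np.float64(398.7), np.float64(239.6)), (np.float64(395.4), np.float64(276.3))]
0.01 [(np.float64(231.7), np.float64(248.2)), (np.float64(235.5), np.float64(286.8)), (np.float64(404.1), np.float64(248.3)), (np.float64(400.3), np.float64(286.9))]
[np.float32(0.13732049), np.float32(0.1408219), np.float32(0.13526951), np.float32(0.14229728)]
```

```bash
python3 -m pendant '[[[0,0.0006,0.032,0,0,0.002,-1],[0,0.0006,0.032,0,0,0.002,-1],[0,0.0006,0.032,0,0,0.002,-0.6],[0,0.0006,0.032,0,0,0.002,-0.6],[0,0.0006,0.032,0,0,0.002,-0.6],[0,0,0,0,0,0,-0.6],[0,0,0,0,0,0,-0.6]]]'
python3 - <<'E'
from h import *
st(); grab("wrist","w3"); grab("scene","s3")
z=load("s3"); cv2.imwrite("pics/s3c.png",cv2.resize(z['p'][130:300,240:430,::-1],None,fx=4,fy=3.5*4/3.5,interpolation=cv2.INTER_CUBIC)[:600])
E
```

```text
time_s: 3.5
eef_pos: [0.5359, 0.2774, 0.0625]
eef_rot: [0.0, 1.0, -0.019, -0.0]
wrist_force: [-0.1, 0.9, 0.2]
opening: 0.798
t 3.5 pos [0.5359 0.2774 0.0625] yaw -2.21 z [-0. -0. -1.] F [-0.1  0.9  0.2] open 0.798 q [ 0.28  0.45  1.65 -0.    1.05  0.32]
```

View pics/w3.png

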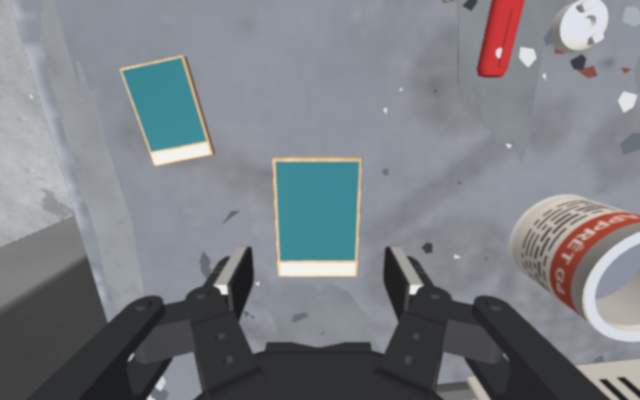

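View pics/s3c.png

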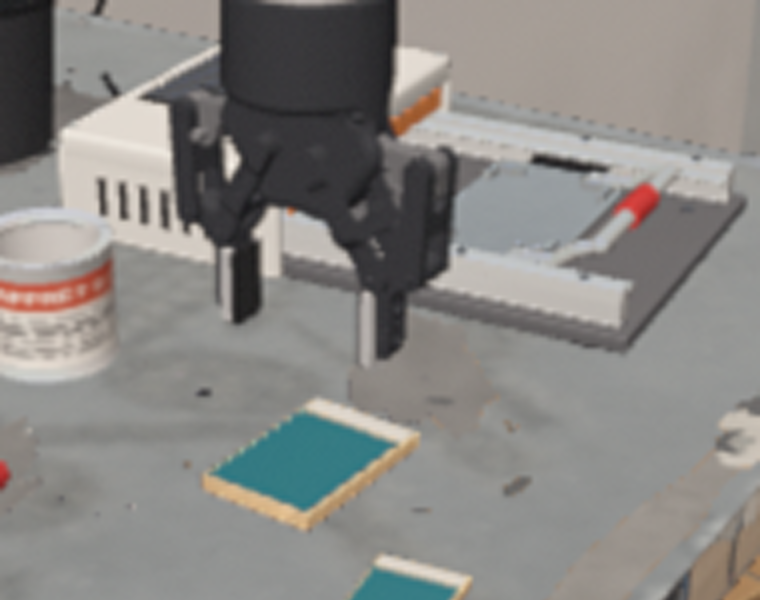

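```bash
python3 - <<'E'
from h import *
np.set_printoptions(precision=4,suppress=True)
z=load("s3"); T=ctrl.get_obs()['eef_pos']
print(proj(z,T),proj(z,T-[0,0,.025]))
for u,v in [(333,218),(338,217),(299,207),(303,206)]: print(u,v,pt(z,u,v)-T)
z=load("w3")
for u,v in [(250,250),(247,262),(388,250),(391,262),(250,280)]: print(u,v,pt(z,u,v)-T)
E
```

```text
(np.float64(317.0287598336668), np.float64(216.02653256784748)) (np.float64(317.0886174906573), np.float64(228.21215663349363))
333 218 [-0.04    0.0098  0.0117]
338 217 [-0.0459  0.0028  0.0123]
299 207 [0.035  0.0066 0.0114]
303 206 [ 0.035  -0.0059  0.0083]
250 250 [-0.0351  0.0092  0.006 ]
247 262 [-0.035   0.007   0.0142]
388 250 [0.0335 0.0079 0.0086]
391 262 [0.0332 0.0056 0.0164]
250 280 [-0.0353 -0.0045  0.0116]
```

```bash
python3 -m pendant '[[[0,0,0.025,0,0,0,-0.6],[0,0,0.020,0,0,0,-0.6],[0,0,0.006,0,0,0,-0.6],[0,0,0,0,0,0,-0.6],[0,0,0,0,0,0,-0.6]]]'
python3 - <<'E'
from h import *
np.set_printoptions(precision=4,suppress=True)
st(); grab("scene","s4"); T=ctrl.get_obs()['eef_pos']
z=load("s4"); cv2.imwrite("pics/s4c.png",cv2.resize(z['p'][150:280,250:400,::-1],None,fx=5,fy=4.5,interpolation=cv2.INTER_CUBIC))
grab("wrist","w4")
z=load("w4"); cv2.imwrite("pics/w4c.png",cv2.resize(z['p'][180:330,200:440,::-1],None,fx=3,fy=3,interpolation=cv2.INTER_CUBIC))
E
```

```text
time_s: 4.1
eef_pos: [0.5367, 0.279, 0.0125]
eef_rot: [-0.0, 1.0, -0.018, 0.001]
wrist_force: [0.9, -0.5, 0.1]
opening: 0.802
t 4.1 pos [0.5367 0.279  0.0125] yaw -2.1 z [ 0.002  0.001 -1.   ] F [ 0.9 -0.5  0.1] open 0.802 q [ 0.28  0.53  1.66 -0.    0.96  0.32]
```

View pics/s4c.png

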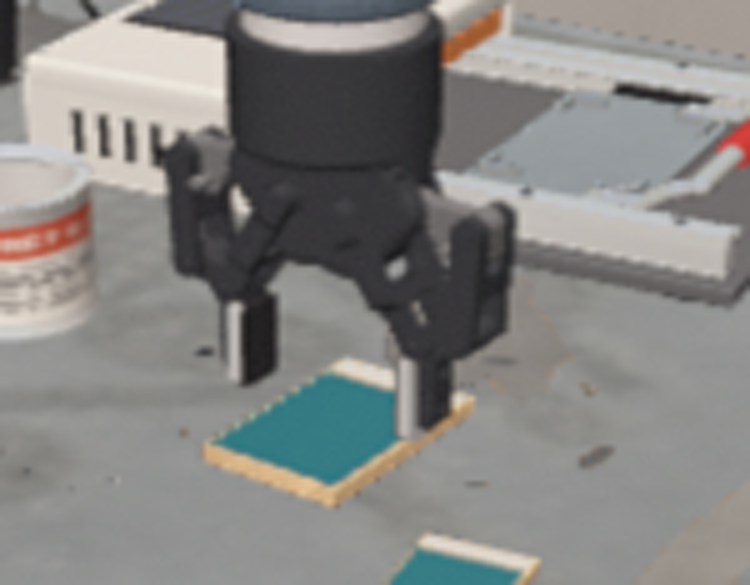

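View pics/w4c.png

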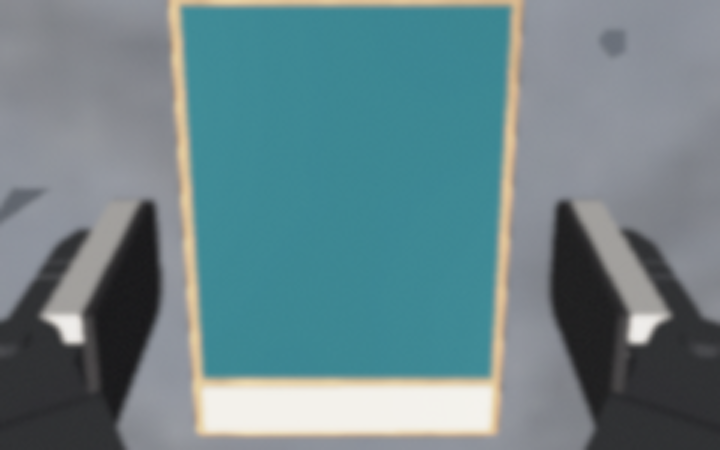

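```bash
python3 - <<'E'
from h import *
np.set_printoptions(precision=4,suppress=True)
z=load("w4")
for u,v in [(155,210),(157,240),(159,280),(556,210),(553,240),(553,280),(300,200),(20,100)]: print(u,v,pt(z,u/3+200+(-1 if u<300 else 1),v/3+180))
E
python3 -m pendant '[[[0,0,0.006,0,0,0,-0.6],[0,0,0.004,0,0,0,-0.6],[0,0,0,0,0,0,-0.6],[0,0,0,0,0,0,-0.6]]]'
python3 - <<'E'
from h import *
np.set_printoptions(precision=4,suppress=True)
st(); grab("scene","s5"); T=ctrl.get_obs()['eef_pos']
z=load("s5"); cv2.imwrite("pics/s5c.png",cv2.resize(z['p'][150:280,250:400,::-1],None,fx=5,fy=4.5,interpolation=cv2.INTER_CUBIC))
for u,v in [(330,247),(332,246),(335,245),(297,236),(300,236)]: print(u,v,pt(z,u,v))
E
```

```text
155 210 [0.5035 0.2894 0.0207]
157 240 [0.5034 0.2841 0.0212]
159 280 [0.5029 0.2763 0.021 ]
556 210 [0.5717 0.2864 0.0198]
553 240 [0.5715 0.2804 0.0193]
553 280 [0.5714 0.2735 0.0208]
300 200 [0.5279 0.2849 0.0097]
20 100 [0.4758 0.3031 0.0015]
time_s: 4.6
eef_pos: [0.5352, 0.2786, 0.0005]
eef_rot: [0.0, 1.0, -0.018, -0.0]
wrist_force: [-0.2, -0.0, -0.0]
opening: 0.8
t 4.6 pos [0.5352 0.2786 0.0005] yaw -2.09 z [-0.001 -0.    -1.   ] F [-0.2 -0.  -0. ] open 0.8 q [ 0.28  0.55  1.66 -0.    0.94  0.32]
330 247 [0.5025 0.2889 0.0164]
332 246 [0.4975 0.2903 0.0208]
335 245 [0.4931 0.2873 0.0228]
297 236 [0.5765 0.2878 0.0152]
300 236 [0.5703 0.2868 0.0167]
```

View pics/s5c.png

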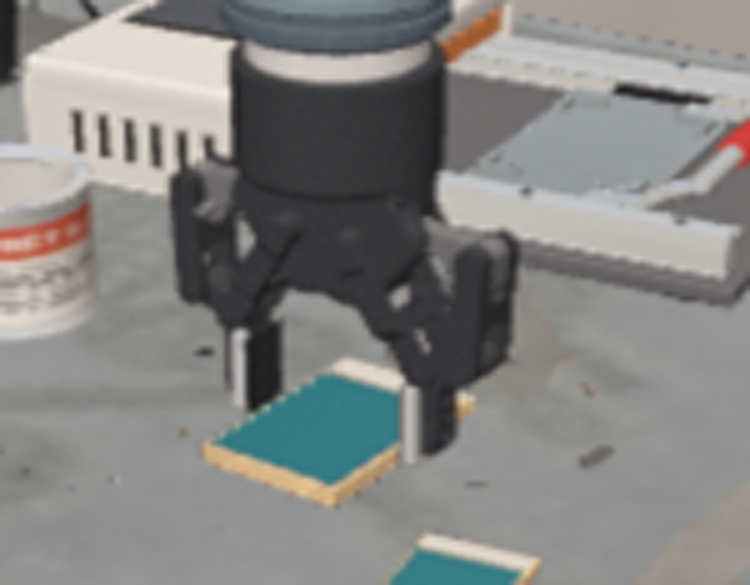

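```bash
python3 -m pendant '[[[0,0,0.004,0,0,0,-0.6],[0,0,0,0,0,0,-0.6],[0,0,0,0,0,0,-0.3],[0,0,0,0,0,0,0],[0,0,0,0,0,0,1],[0,0,0,0,0,0,1],[0,0,0,0,0,0,1],[0,0,0,0,0,0,1]]]'
python3 - <<'E'
from h import *
st()
E
```

```text
time_s: 5.45
eef_pos: [0.5377, 0.2796, 0.0]
eef_rot: [-0.001, 1.0, -0.018, 0.002]
wrist_force: [-2.1, -0.5, 19.1]
opening: 0.68
t 5.45 pos [0.5377 0.2796 0.    ] yaw -2.1 z [ 0.004  0.001 -1.   ] F [-2.1 -0.5 19.1] open 0.68 q [0.28 0.55 1.65 0.   0.93 0.32]
```

```bash
python3 -m pendant '[[[0,0,-0.005,0,0,0,1],[0,0,-0.015,0,0,0,1],[0,0,-0.03,0,0,0,1],[0,0,-0.04,0,0,0,1],[0,0,0,0,0,0,1]]]'
python3 - <<'E'
from h import *
st(); grab("scene","s6"); grab("wrist","w6")
z=load("s6"); cv2.imwrite("pics/s6c.png",cv2.resize(z['p'][130:280,240:420,::-1],None,fx=4,fy=4,interpolation=cv2.INTER_CUBIC))
E
```

```text
time_s: 5.95
eef_pos: [0.5394, 0.28, 0.0933]
eef_rot: [-0.002, 1.0, -0.018, 0.005]
wrist_force: [1.2, 1.0, -0.3]
opening: 0.68
t 5.95 pos [0.5394 0.28   0.0933] yaw -2.08 z [ 0.01   0.003 -1.   ] F [ 1.2  1.  -0.3] open 0.68 q [0.28 0.4  1.63 0.   1.09 0.32]
```

View pics/s6c.png

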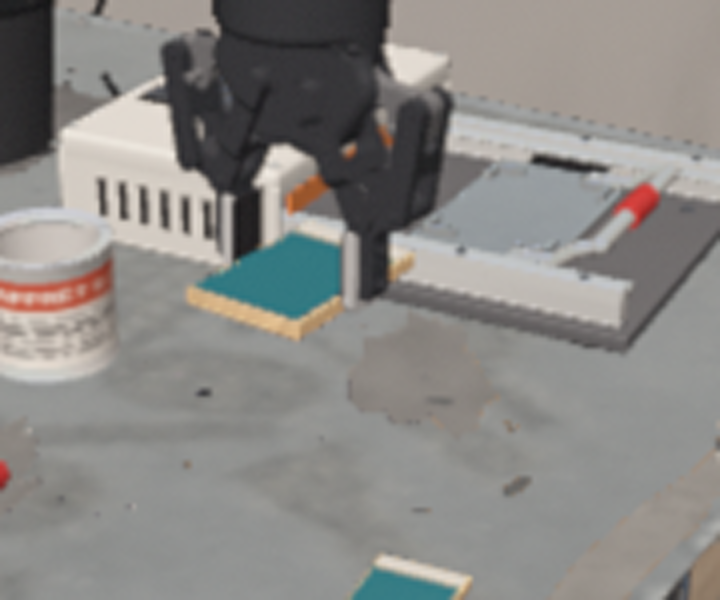

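View pics/w6.png

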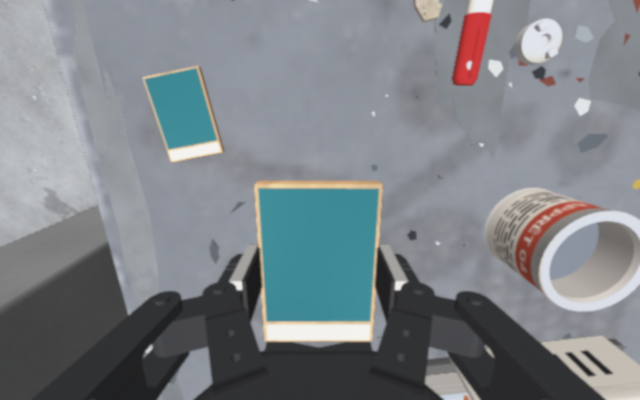

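```bash
python3 - <<'E'
from h import *
plan((0.575,0.006,0.085),5.5,8,1)
E
```

```text
0.0061 0.0339 0.0004 -0.0001 -0.0004 -0.0166 1
0.0055 0.0340 0.0004 -0.0001 -0.0004 -0.0166 1
0.0050 0.0341 0.0004 -0.0001 -0.0004 -0.0166 1
0.0044 0.0342 0.0004 -0.0001 -0.0004 -0.0166 1
0.0038 0.0343 0.0004 -0.0001 -0.0004 -0.0166 1
0.0033 0.0343 0.0004 -0.0001 -0.0004 -0.0166 1
0.0027 0.0344 0.0004 -0.0001 -0.0004 -0.0166 1
0.0021 0.0344 0.0004 -0.0001 -0.0004 -0.0166 1
```

```bash
python3 -m pendant '[[[0.006,0.034,0,0,0,-0.0166,1],[0.0055,0.034,0,0,0,-0.0166,1],[0.005,0.034,0,0,0,-0.0166,1],[0.0044,0.034,0,0,0,-0.0166,1],[0.004,0.034,0,0,0,-0.0166,1],[0.003,0.0345,0,0,0,-0.0166,1],[0.0027,0.0345,0,0,0,-0.0166,1],[0.002,0.0345,0,0,0,-0.0166,1],[0,0,0,0,0,0,1],[0,0,0,0,0,0,1]]]'
python3 - <<'E'
from h import *
st(); grab("wrist","w7"); grab("top","t7"); st()
z=load("t7"); cv2.imwrite("pics/t7c.png",cv2.resize(z['p'][130:265,310:450,::-1],None,fx=4,fy=4,interpolation=cv2.INTER_CUBIC))
E
```

```text
time_s: 7.05
eef_pos: [0.5729, 0.0053, 0.0854]
eef_rot: [-0.0, 0.999, 0.047, -0.001]
wrist_force: [-1.2, 0.6, -0.3]
opening: 0.681
t 7.05 pos [0.5729 0.0053 0.0854] yaw 5.38 z [-0.003  0.001 -1.   ] F [-1.2  0.6 -0.3] open 0.681 q [-0.2   0.36  1.72  0.    1.07 -0.29]
t 7.15 pos [0.573  0.0067 0.0858] yaw 5.53 z [-0.002  0.001 -1.   ] F [ 0.4  1.  -0.8] open 0.68 q [-0.2   0.36  1.72  0.    1.07 -0.29]
```

View pics/w7.png

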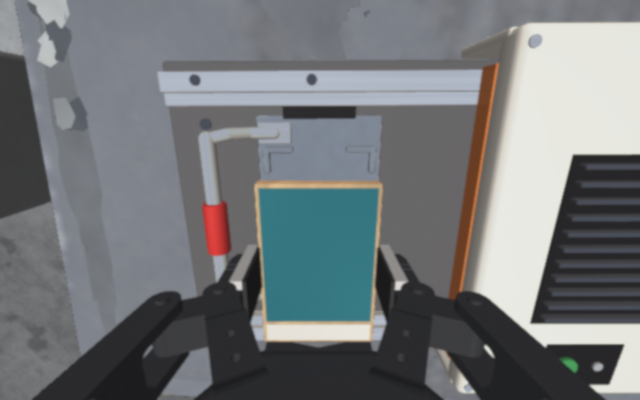

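View pics/t7c.png

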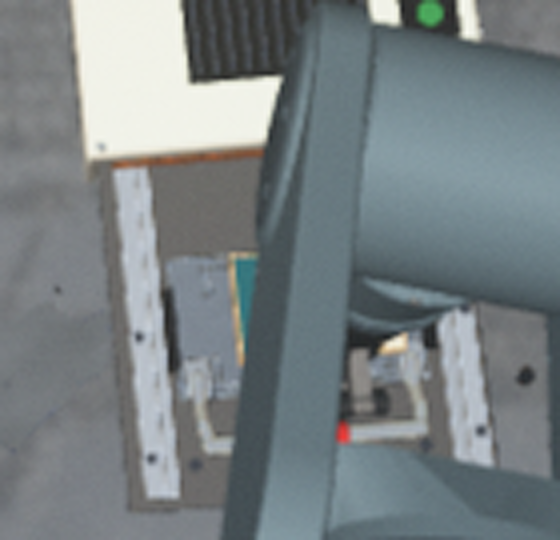

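```bash
python3 - <<'E'
from h import *
np.set_printoptions(precision=4,suppress=True)
z=load("w7"); p=z['p'][:,:,::-1]
cv2.imwrite("pics/w7c.png",cv2.resize(p[100:350,240:400],None,fx=2.3*2,fy=2.3,interpolation=cv2.INTER_CUBIC))
d=[pt(z,u,v) for u,v in [(262,190),(376,190),(367,316),(272,316),(320,250)]]; print(np.array(d))
h=np.mean([x[2] for x in d]); print('top z',h)
q=np.array([ptz(z,u,v,h) for u,v in [(256,182.5),(382.5,182.5),(373,341),(265.5,342)]]); print(q,q.mean(0))
for i in range(4):
  e=q[(i+1)%4]-q[i];print(np.linalg.norm(e),np.degrees(np.arctan2(e[1],e[0])))
cv2.imwrite("pics/w7d.png",cv2.resize(p[105:195,245:395],None,fx=5,fy=5,interpolation=cv2.INTER_CUBIC))
E
```

```text
[[ 0.5433  0.0433  0.0951]
 [ 0.596   0.0482  0.0948]
 [ 0.6018 -0.0211  0.0953]
 [ 0.5512 -0.0261  0.0951]
 [ 0.5731  0.0151  0.095 ]]
top z 0.09505911224691391
[[ 0.5404  0.0466  0.0951]
 [ 0.5984  0.0521  0.0951]
 [ 0.6075 -0.0373  0.0951]
 [ 0.5484 -0.0437  0.0951]] [0.5737 0.0044 0.0951]
0.058248916835862974 5.408810944033701
0.08986505030638027 -84.19901268813953
0.059399329980447065 -173.85493039421434
0.09062776590386608 95.07347958252285
```

View pics/w7d.png

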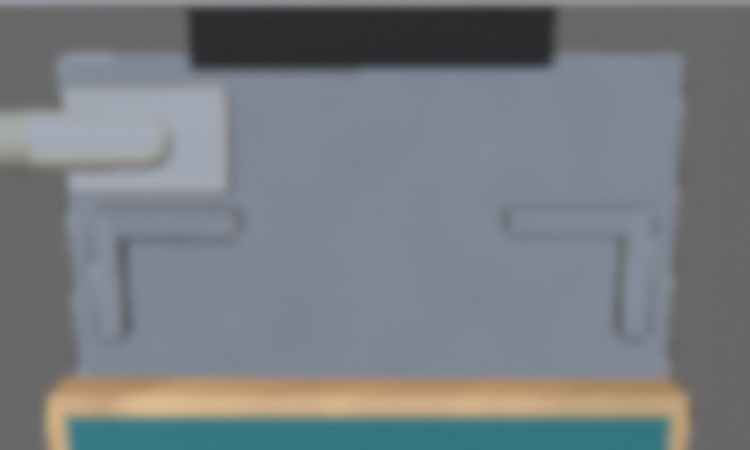

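```bash
python3 - <<'E'
from h import *
np.set_printoptions(precision=4,suppress=True)
z=load("w7"); c=lambda u,v:(u/5+245,v/5+105)
for nm,pts,h in [('plate',[(60,58),(683,55)],.023),('tabin',[(120,238),(620,238)],.025),('shoe',[(190,67),(555,67)],.023)]:
    a,b=[ptz(z,*c(*x),h)[:2] for x in pts]; m=(a+b)/2; d=b-a; th=np.arctan2(d[1],d[0]); print(nm,a,b,'len',np.linalg.norm(d),'yaw',np.degrees(th))
    off={'plate':.073,'tabin':.049,'shoe':.075}[nm]
    t=np.radians(5.5); print('  seat est',m-off*np.array([-np.sin(t),np.cos(t)]))
E
```

```text
plate [0.5254 0.0731] [0.6084 0.0813] len 0.08340811288678779 yaw 5.648108986700772
  seat est [0.5739 0.0046]
tabin [0.5348 0.0502] [0.6032 0.0566] len 0.06872199287420966 yaw 5.396755414993096
  seat est [0.5737 0.0046]
shoe [0.5428 0.0736] [0.5916 0.0782] len 0.0489670576726758 yaw 5.383833975092105
  seat est [0.5744 0.0012]
```

```bash
python3 -m pendant '[[[0,0,0.02,0,0,0,1],[0,0,0.02,0,0,0,1],[0,0,0.014,0,0,0,1],[0,0,0.004,0,0,0,1],[0,0,0,0,0,0,1],[0,0,0,0,0,0,1]]]'
python3 - <<'E'
from h import *
np.set_printoptions(precision=4,suppress=True)
st(); grab("wrist","w8"); st()
z=load("w8"); p=z['p'][:,:,::-1]
cv2.imwrite("pics/w8c.png",cv2.resize(p[90:350,220:420],None,fx=3,fy=2.3,interpolation=cv2.INTER_CUBIC))
print(pt(z,320,250))
E
```

```text
time_s: 7.75
eef_pos: [0.5745, 0.006, 0.0295]
eef_rot: [0.0, 0.999, 0.048, 0.0]
wrist_force: [0.1, 0.6, -0.0]
opening: 0.678
t 7.75 pos [0.5745 0.006  0.0295] yaw 5.54 z [ 0.001 -0.    -1.   ] F [ 0.1  0.6 -0. ] open 0.678 q [-0.2   0.45  1.73  0.    0.96 -0.29]
t 7.8 pos [0.5747 0.0058 0.0297] yaw 5.53 z [ 0.002 -0.    -1.   ] F [ 0.4 -0.5 -0.9] open 0.678 q [-0.2   0.45  1.73 -0.    0.96 -0.29]
[0.5746 0.016  0.0394]
```

View pics/w8c.png

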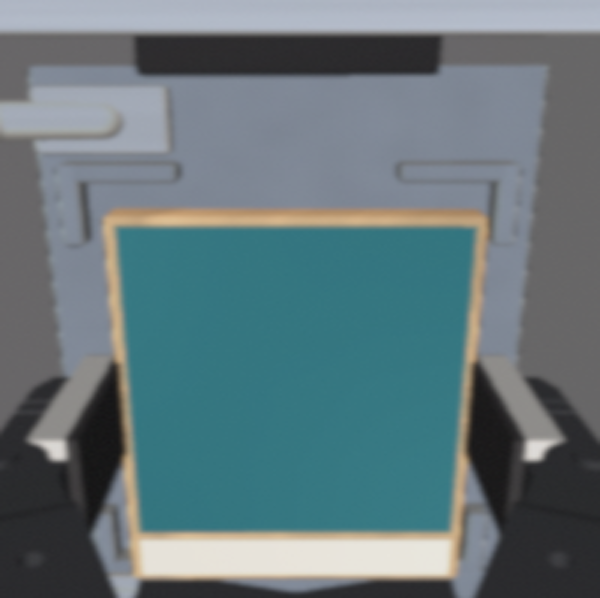

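```bash
python3 - <<'E'
from h import *
np.set_printoptions(precision=4,suppress=True)
z=load("w8"); c=lambda u,v:(u/3+220,v/2.3+90)
q=np.array([ptz(z,*c(u,v),.0394) for u,v in [(105,222),(489,222),(459,578),(135,578)]])
q2=np.array([ptz(z,*c(u,v),.0314) for u,v in [(107,213),(485,212)]])
print(q,q.mean(0)); e=q[1]-q[0];print(np.linalg.norm(e),np.degrees(np.arctan2(e[1],e[0]))); print(q2)
for pts,h,off in [([(28,67),(548,66)],.023,.073),([(83,182),(494,182)],.025,.049),([(120,510),(467,510)],.025,-.036)]:
    a,b=[ptz(z,*c(*x),h)[:2] for x in pts]; m=(a+b)/2; d=b-a; th=np.arctan2(d[1],d[0])
    t=np.radians(5.5); print(a,b,np.linalg.norm(d),np.degrees(th),'  seat est',m-off*np.array([-np.sin(t),np.cos(t)]))
E
```

```text
[[ 0.5416  0.0453  0.0394]
 [ 0.6004  0.051   0.0394]
 [ 0.6092 -0.0366  0.0394]
 [ 0.55   -0.0423  0.0394]] [0.5753 0.0044 0.0394]
0.05901812289303753 5.511838701750271
[[0.5403 0.0451 0.0314]
 [0.6014 0.0512 0.0314]]
[0.5249 0.0733] [0.6086 0.0816] 0.08403175218137983 5.671966310958014   seat est [0.5738 0.0048]
[0.5348 0.05  ] [0.6034 0.0566] 0.06892185680132648 5.517713869841753   seat est [0.5738 0.0045]
[ 0.5442 -0.0348] [ 0.6122 -0.0283] 0.06830370838362493 5.46218589601308   seat est [0.5747 0.0043]
```

```bash
python3 -m pendant '[[[-0.001,0,0.003,0,0,0,1],[0,0,0.002,0,0,0,1],[0,0,0,0,0,0,1],[0,0,0.001,0,0,0,1],[0,0,0,0,0,0,1]]]'
```

```text
time_s: 8.3
eef_pos: [0.5731, 0.0056, 0.0231]
eef_rot: [0.0, 0.999, 0.048, 0.0]
wrist_force: [-1.3, -0.5, 3.4]
opening: 0.684
```

```bash
python3 -m pendant '[[[0,0,0,0,0,0,-0.4],[0,0,0,0,0,0,-0.5],[0,0,0,0,0,0,-0.6],[0,0,0,0,0,0,-0.6],[0,0,0,0,0,0,-0.6],[0,0,-0.008,0,0,0,-0.6],[0,0,-0.03,0,0,0,-0.6],[0,0,-0.04,0,0,0,-0.6],[0,0,-0.03,0,0,0,-0.6],[0,0,0,0,0,0,-0.6]]]'
python3 - <<'E'
from h import *
st(); grab("wrist","w9"); st()
z=load("w9"); p=z['p'][:,:,::-1]
cv2.imwrite("pics/w9c.png",cv2.resize(p[60:350,190:450],None,fx=2.8,fy=2,interpolation=cv2.INTER_CUBIC))
E
```

```text
time_s: 9.3
eef_pos: [0.5766, 0.005, 0.1368]
eef_rot: [0.001, 0.999, 0.048, 0.005]
wrist_force: [1.3, -0.5, 0.7]
opening: 0.799
t 9.3 pos [0.5766 0.005  0.1368] yaw 5.53 z [ 0.01  -0.002 -1.   ] F [ 1.3 -0.5  0.7] open 0.799 q [-0.2   0.28  1.69  0.    1.15 -0.29]
t 9.35 pos [0.575  0.0053 0.1341] yaw 5.52 z [ 0.006 -0.001 -1.   ] F [-0.3  0.3 -1.1] open 0.805 q [-0.2   0.29  1.7  -0.    1.15 -0.29]
```

View pics/w9c.png

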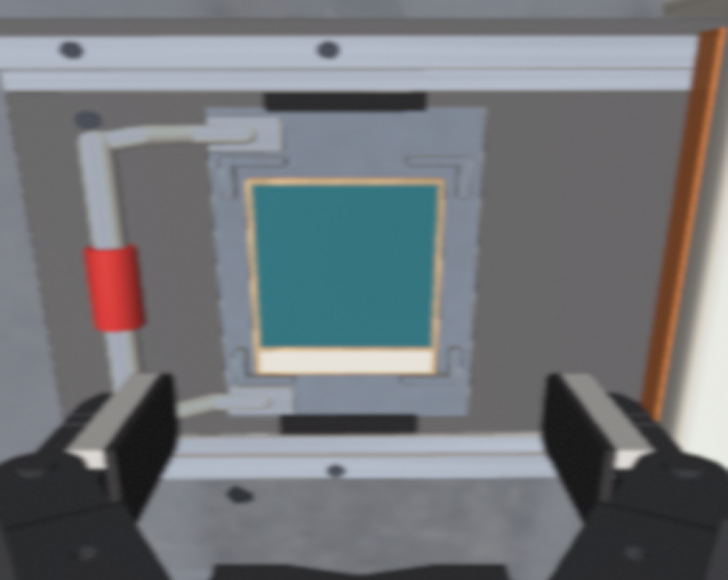

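```bash
python3 - <<'E'
from h import *
np.set_printoptions(precision=4,suppress=True)
z=load("w9"); c=lambda u,v:(u/2.8+190,v/2+60)
for u,v in [(260,190),(430,190),(425,340),(268,340),(345,265),(345,150)]: print(pt(z,*c(u,v)))
q=np.array([ptz(z,*c(u,v),.031) for u,v in [(244,180),(445,180),(435,375),(257,375)]]); print(q,q.mean(0))
a=np.array([ptz(z,*c(u,v),.025) for u,v in [(236,168),(460,168),(447,378),(246,378)]]); print(a,a.mean(0))
t=np.radians(5.5);R2=np.array([[np.cos(t),np.sin(t)],[-np.sin(t),np.cos(t)]])
print((q-a.mean(0))[:,:2]@R2.T,(a-a.mean(0))[:,:2]@R2.T)
cv2.imwrite("pics/w9d.png",cv2.resize(z['p'][220:265,265:365,::-1],None,fx=7,fy=7,interpolation=cv2.INTER_CUBIC))
E
```

```text
[0.5447 0.0421 0.0333]
[0.5953 0.0468 0.0325]
[ 0.602  -0.021   0.0327]
[ 0.5513 -0.0257  0.0329]
[0.5729 0.0119 0.0328]
[0.5684 0.0601 0.0246]
[[ 0.5394  0.0454  0.031 ]
 [ 0.5995  0.0512  0.031 ]
 [ 0.6077 -0.039   0.031 ]
 [ 0.5486 -0.0444  0.031 ]] [0.5738 0.0033 0.031 ]
[[ 0.536   0.0494  0.025 ]
 [ 0.6042  0.0559  0.025 ]
 [ 0.613  -0.0432  0.025 ]
 [ 0.5445 -0.0494  0.025 ]] [0.5744 0.0032 0.025 ]
[[-0.0308  0.0454]
 [ 0.0295  0.0454]
 [ 0.0291 -0.0452]
 [-0.0302 -0.0449]] [[-0.0338  0.0497]
 [ 0.0346  0.0497]
 [ 0.0339 -0.0499]
 [-0.0348 -0.0495]]
```

View pics/w9d.png

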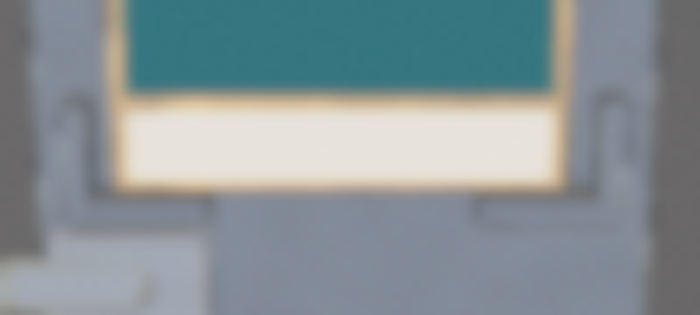

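```bash
python3 - <<'E'
from h import *
plan((0.465,-0.0055,0.12),95.5,11,1)
E
```

```text
-0.0101 0.0000 0.0012 0.0005 -0.0003 -0.1428 1
-0.0100 -0.0014 0.0012 0.0005 -0.0003 -0.1428 1
-0.0097 -0.0028 0.0012 0.0005 -0.0003 -0.1428 1
-0.0092 -0.0042 0.0012 0.0005 -0.0003 -0.1428 1
-0.0085 -0.0054 0.0012 0.0005 -0.0003 -0.1428 1
-0.0076 -0.0066 0.0012 0.0005 -0.0003 -0.1428 1
-0.0066 -0.0076 0.0013 0.0005 -0.0003 -0.1428 1
-0.0054 -0.0084 0.0013 0.0005 -0.0003 -0.1428 1
-0.0042 -0.0091 0.0013 0.0005 -0.0003 -0.1428 1
-0.0028 -0.0096 0.0013 0.0005 -0.0003 -0.1428 1
-0.0014 -0.0099 0.0013 0.0005 -0.0003 -0.1428 1
```

```bash
python3 -m pendant '[[[-0.010,0,0.001,0,0,-0.1428,0],[-0.010,-0.0014,0.001,0,0,-0.1428,0.5],[-0.0097,-0.0028,0.001,0,0,-0.1428,1],[-0.0092,-0.0042,0.001,0,0,-0.1428,1],[-0.0085,-0.0054,0.001,0,0,-0.1428,1],[-0.0076,-0.0066,0.001,0,0,-0.1428,1],[-0.0066,-0.0076,0.001,0,0,-0.1428,1],[-0.0054,-0.0084,0.001,0,0,-0.1428,1],[-0.0042,-0.0091,0.001,0,0,-0.1428,1],[-0.0028,-0.0096,0.001,0,0,-0.1428,1]]]'
python3 -m pendant '[[[-0.0014,-0.01,0.001,0,0,-0.1428,1],[0,0,0,0,0,0,1],[0,0,0,0,0,0,1]]]'
python3 - <<'E'
from h import *
st(); grab("wrist","w10"); st()
E
```

```text
time_s: 10.35
eef_pos: [0.4714, -0.0039, 0.1195]
eef_rot: [-0.001, 0.721, 0.693, -0.001]
wrist_force: [1.1, -0.7, -0.1]
opening: -0.002
time_s: 10.65
eef_pos: [0.4625, -0.005, 0.1192]
eef_rot: [-0.0, 0.674, 0.739, -0.0]
wrist_force: [-0.7, 0.0, -0.8]
opening: 0.003
t 10.65 pos [ 0.4625 -0.005   0.1192] yaw 95.28 z [-0.001  0.    -1.   ] F [-0.7  0.  -0.8] open 0.003 q [-0.27  0.08  1.98  0.    1.08 -1.93]
t 10.7 pos [ 0.463  -0.0051  0.1195] yaw 95.31 z [-0.  0. -1.] F [-0.7  0.6  0.2] open 0.001 q [-0.27  0.08  1.98  0.    1.08 -1.93]
```

View pics/w10.png

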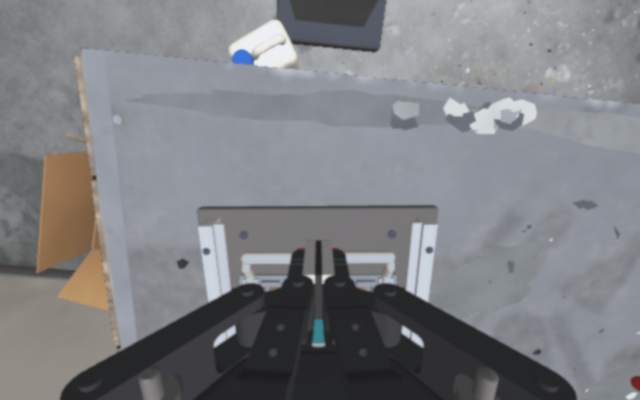

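```bash
python3 - <<'E'
from h import *
np.set_printoptions(precision=4,suppress=True)
z=load("w10"); T=np.array([.463,-.0051,.1195])
for u in (309,314,322,327):
    for v in (238,242,246,252,260,270): print(u,v,(pt(z,u,v)-T)*1000)
cv2.imwrite("pics/w10c.png",cv2.resize(z['p'][225:300,270:370,::-1],None,fx=6,fy=6,interpolation=cv2.INTER_CUBIC))
E
```

```text
309 238 [  36.2224   -4.6993 -103.8834]
309 242 [-10.7152  -5.4001   3.0007]
309 246 [-10.5335  -5.2592   7.2187]
309 252 [-10.812   -5.0747  14.1708]
309 260 [-10.6946  -4.8408  21.6829]
309 270 [-10.7843  -4.5874  30.4219]
314 238 [  35.8817   -0.137  -104.0564]
314 242 [-11.0359  -2.8393   3.1782]
314 246 [-11.054   -2.7791   7.8094]
314 252 [-11.2101  -2.7035  14.5166]
314 260 [-10.9893  -2.5865  21.8398]
314 270 [-10.7651  -2.4572  30.0613]
322 238 [  34.9489    7.1278 -103.4854]
322 242 [-11.3973   1.2629   3.1433]
322 246 [-11.2567   1.2195   7.4741]
322 252 [-11.0678   1.1578  13.5577]
322 260 [-11.0585   1.0561  21.3588]
322 270 [-11.2469   0.9198  30.3469]
327 238 [  34.82     11.7265 -104.1253]
327 242 [-11.3597   3.8713   2.5609]
327 246 [-11.7322   3.6725   7.9788]
327 252 [-11.2783   3.5534  13.5379]
327 260 [-11.7024   3.2544  22.1557]
327 270 [-11.5096   3.0271  30.4616]
```

View pics/w10c.png

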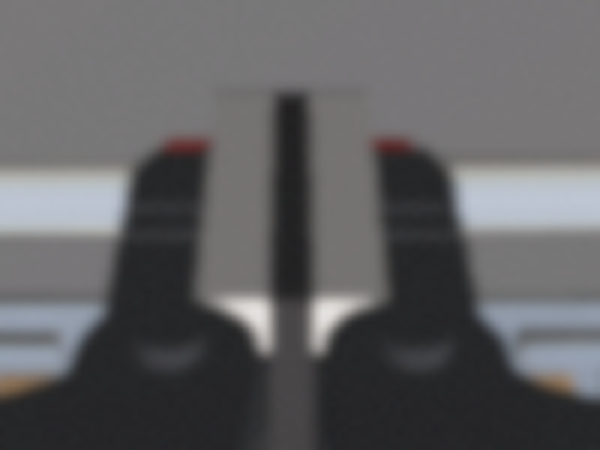

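```bash
python3 -m pendant '[[[0,0,0.03,0,0,0,1],[0,0,0.03,0,0,0,1],[0,0,0.025,0,0,0,1],[0,0,0.011,0,0,0,1],[0,0,0,0,0,0,1],[0,0,0,0,0,0,1]]]'
python3 - <<'E'
from h import *
st(); grab("scene","s11"); st()
z=load("s11"); cv2.imwrite("pics/s11c.png",cv2.resize(z['p'][80:230,240:450,::-1],None,fx=3.5,fy=3.5,interpolation=cv2.INTER_CUBIC))
E
```

```text
time_s: 11.3
eef_pos: [0.4636, -0.0052, 0.0244]
eef_rot: [0.0, 0.673, 0.74, 0.0]
wrist_force: [0.4, -0.5, -0.1]
opening: -0.001
t 11.3 pos [ 0.4636 -0.0052  0.0244] yaw 95.47 z [ 0.001 -0.    -1.   ] F [ 0.4 -0.5 -0.1] open -0.001 q [-0.27  0.26  2.02  0.    0.87 -1.93]
t 11.35 pos [ 0.464  -0.0053  0.0248] yaw 95.48 z [ 0.002 -0.    -1.   ] F [ 1.1  0.2 -0.2] open 0.001 q [-0.27  0.26  2.02  0.    0.87 -1.93]
```

View pics/s11c.png

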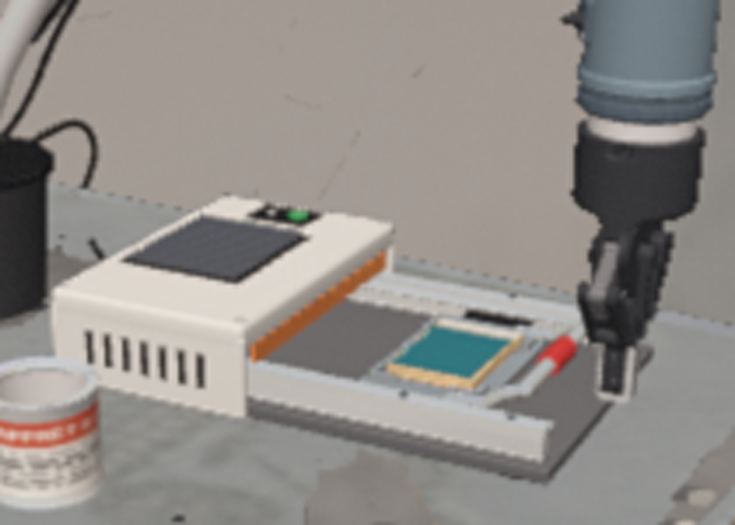

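```bash
python3 -m pendant '[[[0,0.006,0,0,0,0,1],[0,0.006,0,0,0,0,1],[0,0.004,0,0,0,0,1],[0,0.004,0,0,0,0,1],[0,0.005,0,0,0,0,1],[0,0.005,0,0,0,0,1],[0,0.006,0,0,0,0,1],[0,0.006,0,0,0,0,1],[0,0.006,0,0,0,0,1],[0,0.006,0,0,0,0,1]]]'
python3 - <<'E'
from h import *
st(); grab("scene","s12"); grab("top","t12")
z=load("s12"); cv2.imwrite("pics/s12c.png",cv2.resize(z['p'][80:230,240:450,::-1],None,fx=3.5,fy=3.5,interpolation=cv2.INTER_CUBIC))
E
```

```text
time_s: 12.35
eef_pos: [0.5171, 0.0002, 0.0238]
eef_rot: [-0.0, 0.672, 0.74, -0.0]
wrist_force: [-4.2, -1.1, 3.1]
opening: -0.003
t 12.35 pos [5.171e-01 2.000e-04 2.380e-02] yaw 95.51 z [-0.  0. -1.] F [-4.2 -1.1  3.1] open -0.003 q [-0.23  0.36  1.88  0.    0.9  -1.9 ]
```

View pics/s12c.png

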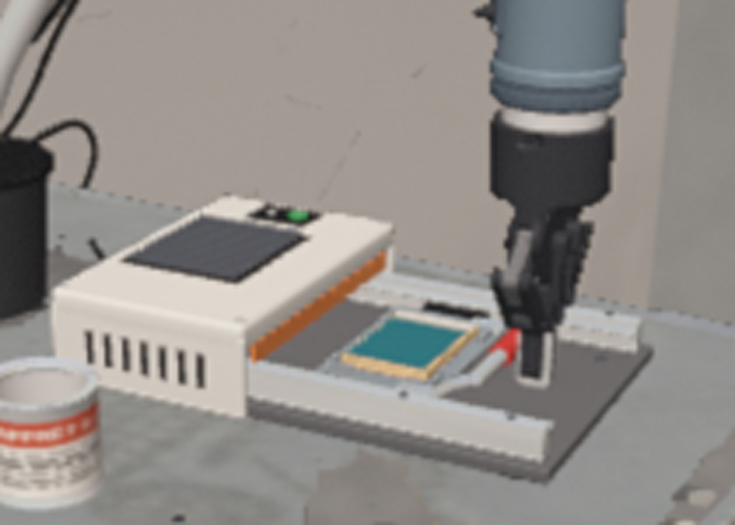

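```bash
python3 -m pendant '[[[0,0.008,0,0,0,0,1],[0,0.008,0,0,0,0,1],[0,0.008,0,0,0,0,1],[0,0.008,0,0,0,0,1],[0,0.008,0,0,0,0,1],[0,0.008,0,0,0,0,1],[0,0.008,0,0,0,0,1],[0,0.008,0,0,0,0,1],[0,0.008,0,0,0,0,1],[0,0.006,0,0,0,0,1]]]'
python3 - <<'E'
from h import *
st()
E
```

```text
time_s: 13.45
eef_pos: [0.5952, 0.0076, 0.0238]
eef_rot: [0.0, 0.672, 0.74, 0.0]
wrist_force: [-4.0, -1.1, 2.2]
opening: -0.001
t 13.45 pos [0.5952 0.0076 0.0238] yaw 95.51 z [ 0.001 -0.    -1.   ] F [-4.  -1.1  2.2] open -0.001 q [-0.19  0.49  1.68  0.    0.97 -1.85]
```

```bash
python3 -m pendant '[[[0,0.005,0,0,0,0,1],[0,0.004,0,0,0,0,1],[0,0.004,0,0,0,0,1],[0,0.004,0,0,0,0,1],[0,0.003,0,0,0,0,1]]]'; python3 -m pendant '[[[0,0.002,0,0,0,0,1],[0,0.002,0,0,0,0,1]]]';python3 -m pendant '[[[0,0.002,0,0,0,0,1]]]'
```

```text
time_s: 13.95
eef_pos: [0.6145, 0.0095, 0.0238]
eef_rot: [0.0, 0.672, 0.74, 0.0]
wrist_force: [-3.6, 0.5, 3.1]
opening: 0.004
time_s: 14.15
eef_pos: [0.615, 0.0094, 0.0232]
eef_rot: [-0.003, 0.672, 0.74, -0.003]
wrist_force: [-20.5, -5.0, 13.1]
opening: -0.003
time_s: 14.25
eef_pos: [0.6151, 0.0093, 0.023]
eef_rot: [-0.004, 0.672, 0.741, -0.004]
wrist_force: [-28.7, -6.9, 18.5]
opening: -0.0
```

```bash
python3 - <<'E'
from h import *
grab("scene","s13"); grab("wrist","w13"); st()
z=load("s13"); cv2.imwrite("pics/s13c.png",cv2.resize(z['p'][80:230,240:450,::-1],None,fx=3.5,fy=3.5,interpolation=cv2.INTER_CUBIC))
E
python3 -m pendant '[[[0,-0.006,0,0,0,0,1],[0,-0.02,0,0,0,0,1],[0,-0.03,-0.01,0,0,0,1],[0,-0.03,-0.03,0,0,0,1],[0,-0.02,-0.04,0,0,0,1],[0,0,-0.04,0,0,0,1],[0,0,-0.04,0,0,0,1],[0,0,0,0,0,0,1]]]'
python3 - <<'E'
from h import *
grab("scene","s14"); grab("wrist","w14"); grab("top","t14"); st()
z=load("s14"); cv2.imwrite("pics/s14c.png",cv2.resize(z['p'][80:230,240:450,::-1],None,fx=3.5,fy=3.5,interpolation=cv2.INTER_CUBIC))
E
```

```text
t 14.35 pos [0.615  0.0093 0.0229] yaw 95.55 z [-0.012 -0.001 -1.   ] F [-24.2  -5.7  16.1] open -0.004 q [-0.18  0.54  1.61 -0.    1.   -1.84]
time_s: 15.15
eef_pos: [0.5195, -0.001, 0.1908]
eef_rot: [0.006, 0.672, 0.74, 0.004]
wrist_force: [0.6, 0.1, 0.5]
opening: 0.001
t 15.3 pos [ 5.151e-01 -1.000e-04  1.838e-01] yaw 95.51 z [ 0.002 -0.    -1.   ] F [-0.8 -0.4 -0.3] open -0.001 q [-0.23  0.1   1.81  0.    1.23 -1.9 ]
```

View pics/s13c.png

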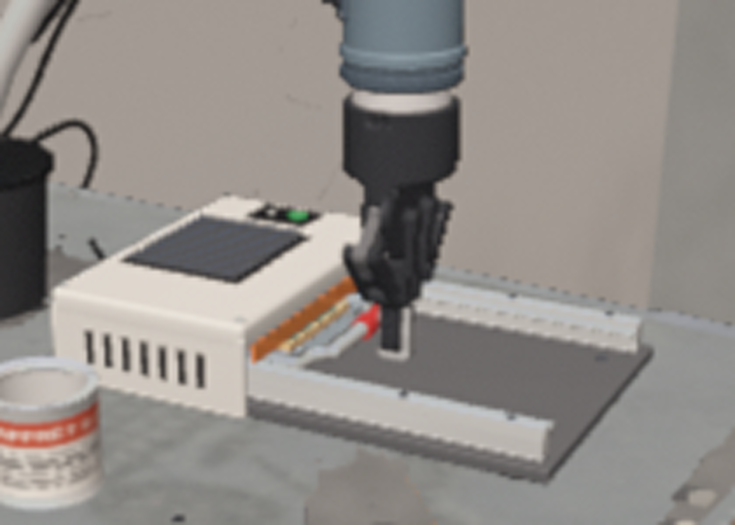

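View pics/s14c.png

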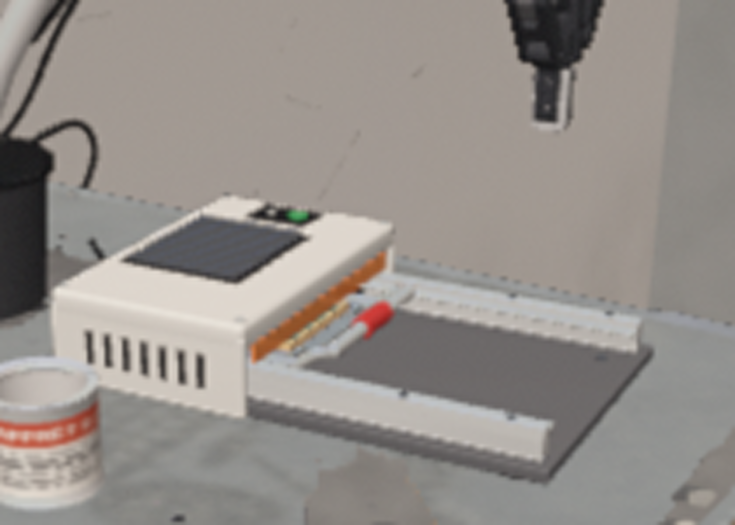

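View pics/t14.png

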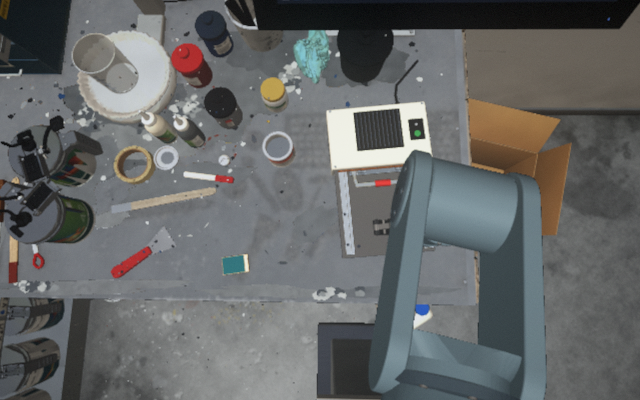

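```bash
python3 - <<'E'
from h import *
np.set_printoptions(precision=4,suppress=True)
z=load("s14"); hsv=cv2.cvtColor(z['p'],cv2.COLOR_RGB2HSV)
m=cv2.inRange(hsv,(0,160,100),(6,255,255))|cv2.inRange(hsv,(174,160,100),(180,255,255)); m[:, :330]=0; m[230:]=0
ys,xs=np.nonzero(m); print('sleeve scene',xs.mean(),ys.mean(),len(xs),pt(z,xs.mean(),ys.mean()), ptz(z,xs.mean(),ys.mean(),.044))
c=lambda u,v:(u/3.5+240,v/3.5+80)
for n,u,v,h in [('amberLowL',252,360,.038),('amberLowR',385,268,.038)]: print(n,ptz(z,*c(u,v),h),pt(z,*c(u,v)))
z0=load("s11");hsv=cv2.cvtColor(z0['p'],cv2.COLOR_RGB2HSV)
m=cv2.inRange(hsv,(0,160,100),(6,255,255))|cv2.inRange(hsv,(174,160,100),(180,255,255)); m[:, :330]=0; m[230:]=0
ys,xs=np.nonzero(m); print('before',xs.mean(),ys.mean(),len(xs),ptz(z0,xs.mean(),ys.mean(),.044))
z=load("t14");z0=load("t0")
for zz in (z0,z):
    hsv=cv2.cvtColor(zz['p'],cv2.COLOR_RGB2HSV); m=cv2.inRange(hsv,(0,160,100),(6,255,255))|cv2.inRange(hsv,(174,160,100),(180,255,255)); mm=np.zeros_like(m); mm[150:260,350:420]=m[150:260,350:420]
    ys,xs=np.nonzero(mm); print('top',xs.mean(),ys.mean(),len(xs),ptz(zz,xs.mean(),ys.mean(),.046))
cv2.imwrite("pics/t14c.png",cv2.resize(z['p'][90:200,310:450,::-1],None,fx=5,fy=5,interpolation=cv2.INTER_CUBIC))
E
```

```text
sleeve scene 347.2105263157895 170.10526315789474 38 [0.6281 0.0177 0.0466] [0.6315 0.012  0.044 ]
amberLowL [0.6655 0.1083 0.038 ] [0.6626 0.1126 0.0402]
amberLowR [ 0.6807 -0.0854  0.038 ] [ 0.6813 -0.0865  0.0376]
before 399.77777777777777 180.22222222222223 45 [ 0.5026 -0.0002  0.044 ]
top 388.8735632183908 238.80459770114942 87 [ 0.5029 -0.0011  0.046 ]
top 382.5 182.5 78 [0.6324 0.0112 0.046 ]
```

View pics/t14c.png

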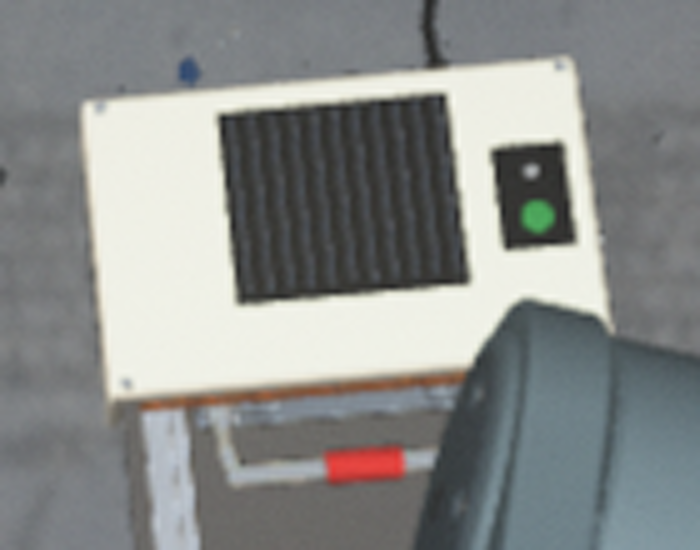

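View pics/w14.png

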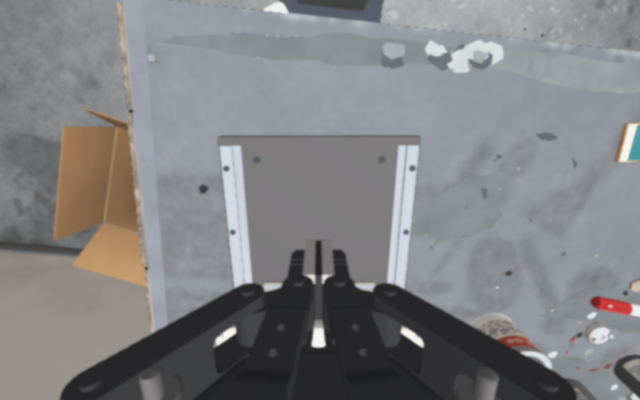

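The tray stopped hard. Its sleeve sits about 40 mm from the mouth where I expected 35, so I need a closer wrist view before trusting it.

```bash
python3 - <<'E'
from h import *
plan((0.60,-0.02,0.20),5.5,11,1)
E
```

```text
-0.0025 0.0075 -0.0015 0.0001 -0.0001 0.1428 1
-0.0014 0.0078 -0.0015 0.0001 -0.0001 0.1428 1
-0.0003 0.0079 -0.0015 0.0001 -0.0001 0.1428 1
0.0008 0.0079 -0.0015 0.0001 -0.0001 0.1428 1
0.0019 0.0077 -0.0015 0.0001 -0.0001 0.1428 1
0.0030 0.0073 -0.0015 0.0001 -0.0001 0.1428 1
0.0040 0.0068 -0.0015 0.0001 -0.0001 0.1428 1
0.0049 0.0062 -0.0015 0.0001 -0.0001 0.1428 1
0.0058 0.0054 -0.0015 0.0001 -0.0001 0.1428 1
0.0065 0.0046 -0.0015 0.0001 -0.0001 0.1428 1
0.0071 0.0036 -0.0015 0.0001 -0.0001 0.1428 1
```

```bash
python3 -m pendant '[[[-0.0025,0.0075,-0.0015,0,0,0.1428,1],[-0.0014,0.0078,-0.0015,0,0,0.1428,1],[0,0.008,-0.0015,0,0,0.1428,1],[0.001,0.008,-0.0015,0,0,0.1428,1],[0.002,0.0077,-0.0015,0,0,0.1428,1],[0.003,0.0073,-0.0015,0,0,0.1428,1],[0.004,0.0068,-0.0015,0,0,0.1428,1],[0.005,0.006,-0.0015,0,0,0.1428,1],[0.006,0.0054,-0.0015,0,0,0.1428,1],[0.0065,0.0046,-0.0015,0,0,0.1428,1]]]'
python3 -m pendant '[[[0.007,0.0036,-0.0015,0,0,0.1428,1],[0,0,0,0,0,0,1],[0,0,0,0,0,0,1]]]'
python3 - <<'E'
from h import *
st(); grab("wrist","w15")
z=load("w15"); cv2.imwrite("pics/w15c.png",cv2.resize(z['p'][60:280,190:430,::-1],None,fx=3,fy=2.7,interpolation=cv2.INTER_CUBIC))
E
```

```text
time_s: 16.3
eef_pos: [0.5918, -0.0171, 0.1963]
eef_rot: [-0.001, 0.993, 0.116, -0.002]
wrist_force: [0.4, -0.5, 0.1]
opening: 0.0
time_s: 16.6
eef_pos: [0.5991, -0.0189, 0.1985]
eef_rot: [-0.0, 0.999, 0.05, -0.001]
wrist_force: [0.0, -0.3, -0.4]
opening: -0.001
t 16.6 pos [ 0.5991 -0.0189  0.1985] yaw 5.73 z [-0.003  0.001 -1.   ] F [ 0.  -0.3 -0.4] open -0.001 q [-0.23  0.27  1.58  0.    1.3  -0.33]
```

View pics/w15c.png

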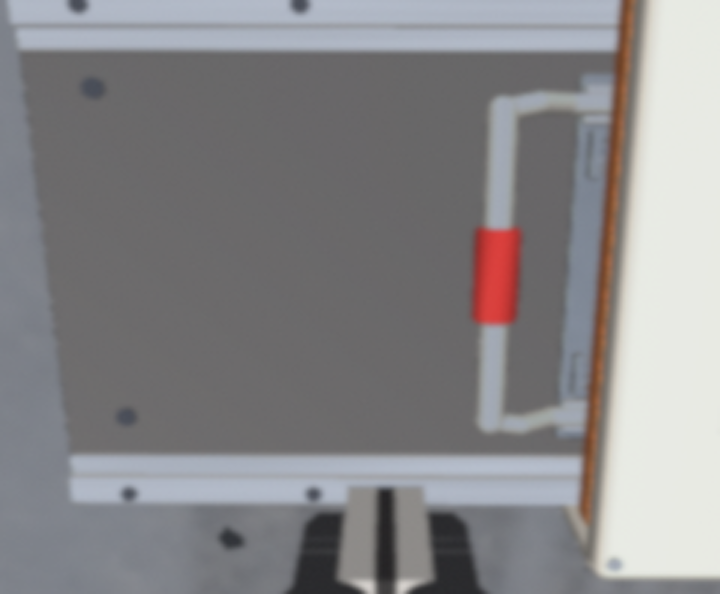

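```bash
python3 - <<'E'
from h import *
np.set_printoptions(precision=4,suppress=True)
z=load("w15"); c=lambda u,v:(u/3+190,v/2.7+60)
t=np.radians(5.4);ux=np.array([np.cos(t),np.sin(t)]);uy=np.array([-np.sin(t),np.cos(t)])
def L(n,a,b,h):
    A,B=[ptz(z,*c(*x),h)[:2] for x in (a,b)]; d=A-B
    # intersect with centre line thru C dir ux
    C=np.array([.5738,.0045]); s=np.linalg.solve(np.c_[ux,-(A-B)],B-C); 
    print(n,A,B,'yaw',np.degrees(np.arctan2(-d[0],d[1])),'x along centre from old seat mm',s[0]*1000, 'depth z',pt(z,*c(*a))[2],pt(z,*c(*b))[2])
L('bar',(503,105),(490,425),.045)
L('sleeve mid',(498,230),(495,325),.047)
L('deckfront',(22,60),(67,450),.014)
L('plate front',(584,75),(560,430),.023)
L('amber front/low',(619,60),(588,450),.038)
L('amber low2',(614,60),(583,450),.038)
for v in (150,250,350):
    print(v,[(u,np.round(pt(z,*c(u,v)),4)) for u in range(560,660,8)])
E
```

```text
bar [0.6279 0.0709] [ 0.6402 -0.0491] yaw 5.8236407129227485 x along centre from old seat mm 60.60906923332947 depth z 0.0457737218572023 0.04704175975119096
sleeve mid [0.6321 0.0276] [ 0.6361 -0.0079] yaw 6.296870695520262 x along centre from old seat mm 60.525694526779446 depth z 0.04812287835835821 0.048990215367482604
deckfront [0.4636 0.072 ] [ 0.4779 -0.0892] yaw 5.0675741163865045 x along centre from old seat mm -103.80846146287311 depth z 0.015320197134938485 0.00205588055227951
plate front [0.6564 0.0853] [ 0.6711 -0.0566] yaw 5.88966528367142 x along centre from old seat mm 90.48116200427768 depth z 0.01600919780382859 0.02430765695411158
amber front/low [0.6637 0.09  ] [ 0.679  -0.0589] yaw 5.892907522534432 x along centre from old seat mm 98.18445848652009 depth z 0.04369891544141735 0.04830342276835903
amber low2 [0.6621 0.0898] [ 0.6772 -0.0591] yaw 5.795508667988322 x along centre from old seat mm 96.45201456479208 depth z 0.01637237155447241 0.016253027957384758
150 [(560, array([0.6541, 0.0577, 0.0156])), (568, array([0.6569, 0.058 , 0.0158])), (576, array([0.658 , 
[... 807 characters left out ...]
0274, 0.0707])), (640, array([0.6727, 0.0278, 0.0716])), (648, array([0.6752, 0.028 , 0.0715])), (656, array([0.6778, 0.0282, 0.0709]))]
350 [(560, array([ 0.667 , -0.0231,  0.0163])), (568, array([ 0.6679, -0.0206,  0.0248])), (576, array([ 0.671 , -0.0204,  0.0246])), (584, array([ 0.6738, -0.02  ,  0.0252])), (592, array([ 0.6726, -0.016 ,  0.0404])), (600, array([ 0.6721, -0.0128,  0.0521])), (608, array([ 0.6722, -0.0104,  0.0611])), (616, array([ 0.6726, -0.0083,  0.0687])), (624, array([ 0.6745, -0.0076,  0.0707])), (632, array([ 0.6767, -0.0071,  0.0717])), (640, array([ 0.6792, -0.0068,  0.0719])), (648, array([ 0.6818, -0.0065,  0.0718])), (656, array([ 0.6843, -0.0063,  0.0717]))]
```

```bash
python3 - <<'E'
from h import *
z=load("s14"); cv2.imwrite("pics/s14d.png",cv2.resize(z['p'][140:200,300:370,::-1],None,fx=9,fy=9,interpolation=cv2.INTER_CUBIC))
E
```

```text
(no output)
```

View pics/s14d.png

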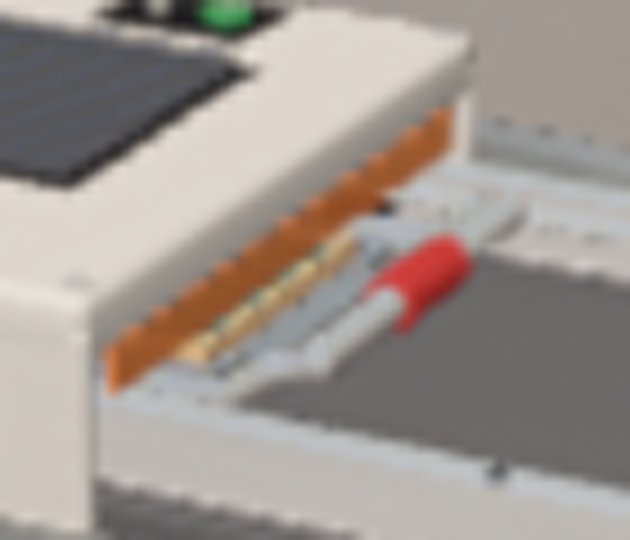

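The close-up shows the board's wooden edge level and parallel to the mouth, just under the hood and between the tabs at its ends. The tray is at its stops to within about 1 mm, and the tin still stands at (278,149) in the top view. I'm handing the job in.

```bash
python3 -c "
from h import *
print(ctrl.hand_in()); st()"
```

```text
the job is handed in; nothing more can be done
None
the job is handed in; nothing more can be done
```

The larger board is lying painted side up in the tray's seat, and the tray is pushed under the hood to its stops. I handed the job in at about 16.6 s.

**Board:** After release it measured flat and about centred, with 3–5 mm to the tabs on every side. After the push, its visible edge was still level and parallel to the hood mouth.

**Tray:** I pushed the red sleeve along the centre line with closed fingers. It slid at about 4 N, then stopped hard, and the wrist force rose to about 34 N.
- **Final position:** In the last wrist view the sleeve was 164 mm from the deck front, where 165 is nominal. It was 36–37 mm from the mouth, where 35 is nominal.
- **Disagreeing check:** Earlier estimates from the top and scene views put it 2–6 mm short. I went with the closer wrist view and the hard stop.

**Tin and arm:** The tin is upright and unmoved in the last top view, and the arm ended clear of everything.

**Fingertips:** The cameras put the shut fingertips about level with the reported TCP, not 25 mm ahead as stated, so I worked from the measured tips. While gripping the board, the tips pressed the bench with about 19 N.

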